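Pin the link bars into the clevis fixture

TASK

Draw all three locking pins out of the clevis fixture and stand them in the pin block. Once all three are there, slide every link bar on the bench, eye first, fully home into a clevis of its own and lock it by pushing a pin from the pin block down through ear, eye and lower block until its head is seated; a pin left over stays fully down in the pin block. Do not disturb the tape, scissors and screwdriver.

Things in the scene. Friction and masses are not known exactly. Their poses are not given: they have to be found in the camera images.
- fixture: Grey clevis fixture fixed to the bench: base plate 182 x 262 x 10 mm, reaching from x = -112 to +70 mm, origin on its underside, z up. Three equal clevises side by side at its y = +85, 0, -85 mm, all open towards its -x. In front of each a bed rail 22 mm wide, top 26 mm above the bench, runs from the slot out to x = -105 mm: a bar laid on it can be slid in. Slots: see clevis points.
- rack: Wooden pin block 122 x 122 x 60 mm, fixed to the bench, origin at the centre of its underside, z up. Four vertical holes 17 mm wide, 52 mm deep, at x, y = +-33 mm.
- clevis_0 (a point): Clevis 0: centre of its 17 mm wide vertical hole in the upper ear's top face, 60 mm above the bench; axes as the fixture's (x into the slot, z up). Slot: 40 mm wide, from 26 (lower block, same hole) to 51 mm above the bench; end stop 24.5 mm behind the hole axis (+x), ear front 22 mm before it; flared side guides, up to 47 mm above the bench, reach 40 mm before it.
- clevis_1 (a point): Clevis 1: centre of its 17 mm wide vertical hole in the upper ear's top face, 60 mm above the bench; axes as the fixture's (x into the slot, z up). Slot: 40 mm wide, from 26 (lower block, same hole) to 51 mm above the bench; end stop 24.5 mm behind the hole axis (+x), ear front 22 mm before it; flared side guides, up to 47 mm above the bench, reach 40 mm before it.
- clevis_2 (a point): Clevis 2: centre of its 17 mm wide vertical hole in the upper ear's top face, 60 mm above the bench; axes as the fixture's (x into the slot, z up). Slot: 40 mm wide, from 26 (lower block, same hole) to 51 mm above the bench; end stop 24.5 mm behind the hole axis (+x), ear front 22 mm before it; flared side guides, up to 47 mm above the bench, reach 40 mm before it.
- rack_0 (a point): Mouth centre of hole 0 of the pin block, in its top face, 60 mm above the bench; z up.
- rack_1 (a point): Mouth centre of hole 1 of the pin block, in its top face, 60 mm above the bench; z up.
- rack_2 (a point): Mouth centre of hole 2 of the pin block, in its top face, 60 mm above the bench; z up.
- rack_3 (a point): Mouth centre of hole 3 of the pin block, in its top face, 60 mm above the bench; z up.
- pin_0: Steel locking pin, 84 mm long, 0.12 kg: shaft 14 mm in diameter and 48 mm long with a chamfered tip, then a dark round grip head 26 mm in diameter and 36 mm tall. Origin at the centre of the tip, z along the pin towards the head. Fully seated, the underside of the head rests on the ear or on the pin block and the origin is 48 mm below that face. All pins are alike and start in the clevises, one in each.
- pin_0_collar (a point): Point on that pin's axis at the underside of its head, 48 mm from the origin.
- pin_1: Steel locking pin, 84 mm long, 0.12 kg: shaft 14 mm in diameter and 48 mm long with a chamfered tip, then a dark round grip head 26 mm in diameter and 36 mm tall. Origin at the centre of the tip, z along the pin towards the head. Fully seated, the underside of the head rests on the ear or on the pin block and the origin is 48 mm below that face. All pins are alike and start in the clevises, one in each.
- pin_1_collar (a point): Point on that pin's axis at the underside of its head, 48 mm from the origin.
- pin_2: Steel locking pin, 84 mm long, 0.12 kg: shaft 14 mm in diameter and 48 mm long with a chamfered tip, then a dark round grip head 26 mm in diameter and 36 mm tall. Origin at the centre of the tip, z along the pin towards the head. Fully seated, the underside of the head rests on the ear or on the pin block and the origin is 48 mm below that face. All pins are alike and start in the clevises, one in each.
- pin_2_collar (a point): Point on that pin's axis at the underside of its head, 48 mm from the origin.
- bar_0: Flat aluminium link bar, 150 x 36 x 20 mm, about 0.25 kg, lying flat on the bench (may be absent). Origin at the centre of its underside, x along the bar to the end with the eye, z up. The eye is a vertical hole 20 mm wide, centred 51 mm from the origin along +x (24 mm from the end). All bars are alike.
- bar_0_eye (a point): Centre of that bar's eye, at mid thickness; axes as the bar's.
- bar_1: Flat aluminium link bar, 150 x 36 x 20 mm, about 0.25 kg, lying flat on the bench (may be absent). Origin at the centre of its underside, x along the bar to the end with the eye, z up. The eye is a vertical hole 20 mm wide, centred 51 mm from the origin along +x (24 mm from the end). All bars are alike.
- bar_1_eye (a point): Centre of that bar's eye, at mid thickness; axes as the bar's.
- bar_2: Flat aluminium link bar, 150 x 36 x 20 mm, about 0.25 kg, lying flat on the bench (may be absent). Origin at the centre of its underside, x along the bar to the end with the eye, z up. The eye is a vertical hole 20 mm wide, centred 51 mm from the origin along +x (24 mm from the end). All bars are alike.
- bar_2_eye (a point): Centre of that bar's eye, at mid thickness; axes as the bar's.
- tape: Roll of masking tape, 98 mm across, 25 mm high, on the bench; bystander. Origin at the centre of its underside.
- scissors: Scissors with red handles, 199 mm, on the bench; bystander. Origin at the centre of its underside.
- screwdriver: Red-handled screwdriver, 186 mm, on the bench; bystander. Origin at the centre of its underside.
There are look-alikes about, which are no part of the job. What is shaped like the bar_0 but orange is not meant.

How it is judged:
By the outcome, as a careful person would: the job done as asked, in the order asked, and still so for the second after the job is handed in, with the robot touching nothing.
Of bar_0, bar_1, bar_2 only 2 to 3 are there at a start; the rules pass over those that are not, and their reading is None.
At some moment in a run one of bar_0, bar_1, bar_2 may be knocked a few centimetres aside while the robot is not near it.
It also fails if it takes over 210 s, if anything falls off the work surface, if the arm or the gripper's body presses on something with over 40 N, if the wrist force passes 120 N, or if a joint passes its speed limit or range.

ROBOT

A 6-joint arm with a two-finger parallel gripper is mounted at the origin on a cart in front of the work surface, level with it; the furniture and walls round the work are solid. World frame = base frame: x ahead of the robot, y to its left, z up, the work surface at z = 0. Lengths are in mm, angles in rad, forces in N, time in s.
With the tool pointing down it reaches from about 350 to 875 mm from the base axis. Payload 4.2 kg.
Tool frame: the origin (TCP) lies midway between the tips of the shut fingers; the grasp point (between the pads) lies 19 mm behind it; z points along the fingers, y is the line along which they close (so a half turn about z gives the same grasp; the last joint's range is limited). The gripper opens to 87 mm and grips with 3 to 60 N. Pads are 19 mm wide; open, the fingers measure 117 mm over their backs; the gripper's body (75 mm by 190 mm) begins 51 mm behind the grasp point.
Start: joints at [0.259, 0.385, 0.008, 0, -1.194, -0.259], TCP at [624.979, 0.025, 222.55] pointing down, gripper open.
Joint ranges: [-3.14, 3.14], [-1.21, 2.06], [-1.07, 1.41], [-3.16, 2.05], [-2.99, -0.16], [-3.1, 3.1]. Speed limits (rad/s): [2.79, 2.79, 3.14, 3.14, 3.14, 3.14].

INTERFACE

Orientations are given as a unit quaternion [w, x, y, z].
In Python, from rig import r gives the robot as it stands. The module is installed in compiled form; this text tells all that it offers.
- The arm moves only by the tool carry_out, never from a script. Its argument "plan" is text: rows parted by semicolons, each of 5 numbers parted by spaces: the closure in counts, from 0 (fully open) to 255 (shut), then the shift along the tool's x, y, z in mm, then the turn about the tool's z in rad. A call has 1 to 5 rows; each row shifts and turns the commanded pose from where the row before left it, along the tool's axes as they then stand; what a row does not reach is not made up. A row lasts 1/8 s, in which the tool goes at most 62.5 mm and 10.7 degrees, less where a joint would pass 70% of its speed; a pose out of reach is approached as far as the arm can. A call with a gripper value outside its range is refused whole. The fingers move at their own pace and stop on an object; "squeeze" is the grip in N (left out, the last holds). Time passes only in rows, so rows that do not move let the fingers close. It gives the time, the measured TCP pose, the force, the opening and the grip force at its end, in the units of the state.
- r.get_state(): the state, without advancing time (a new reading comes with each control period).
- r.camera(name): name is "scene" or "side" or "wrist"; returns the picture (400x640x3 uint8, red, green, blue); there is no depth.
- r.camera_info(name): a dict with "intrinsics" (3x3 intrinsics, pixels), "k1" (the pictures are not rectified: a ray, as slopes to the right and down, at radius r is drawn at 1 + k1 r^2 times it, then the intrinsics apply), "R" (3x3) and "t" (3): a world point X has camera coordinates R X + t; the wrist camera has in their place "hand_eye" (4x4, takes a point from camera to tool coordinates, whose origin is the TCP and whose axes are the flange's). Camera axes: x right, y down, z forward; pixel columns grow to the right and rows downward; lengths in mm; the calibration is good to about 2 mm. A picture is of the moment at which its call begins: read the wrist's pose just before it. camera_info takes no time and is no camera call.
- r.finish_job(): hands the job in; it is judged then, once.
Trained networks look in the newest picture that a camera, given by its name, has taken for a name from the list of things; names that differ only in an ending like _2 or _b are one class to them, and where a whole thing is asked for, a point or a joint stands for the part that bears it (a point fixed in the world has none). Each returns a list of dicts, best first, with "confidence" (0 to 1); they miss things now and then, are a little off and sometimes report something else, mostly with a low value. They report only what shows in the picture. A call takes as long as a camera call. They do not tell look-alikes from the thing itself.
- r.recognise(camera, target): "box" ([centre column, centre row, width, height] in pixels, round what is visible of it).
The state is a dict: "time_s": time; "joint_pos": joint angles; "qd": joint speeds; "tau": joint torques, N m; "eef_pos": TCP position; "tool_rot": TCP orientation; "contact_force": force on the tool from outside, world axes, zero at the start; "torque": the same for the moment, N m; "opening": finger opening in mm; "grip_force": force on a finger pad.
Only numpy, scipy, OpenCV 4.12 (cv2) and the standard library are available. Lean on these libraries where they do the work, as an engineer would, in place of code of your own. Each camera call takes 0.05 s, during which the arm holds its last target. There are 200 camera calls.

## Working session

There is one attempt and no reset: what is moved stays moved. The work goes in short steps, Python scripts to look and compute and a tool call to move; the robot and the scene stay as the last step left them, time stands still between calls to the robot, and variables do not carry over. Pictures are saved under pics/ and viewed, at most 14 in all, crops included, and the job is handed in when it is done.

Besides the shell and the picture viewer there is one more tool, called after ">>>" as name(argument=value, ...) on one line, values as JSON. carry_out: Moves the arm, as the interface text tells. Its arguments: {"type":"object","properties":{"plan":{"type":"string"},"squeeze":{"type":"number"}},"required":["plan"]}

```bash
mkdir -p pics
cat > h.py <<'E'
import numpy as np, cv2
from rig import r
from scipy.spatial.transform import Rotation as Ro
def save(cam,name):
    im=r.camera(cam); cv2.imwrite('pics/'+name,im[:,:,::-1]); return im
def tool():
    s=r.get_state(); w,x,y,z=s['tool_rot']; T=np.eye(4); T[:3,:3]=Ro.from_quat([x,y,z,w]).as_matrix(); T[:3,3]=s['eef_pos']; return T
def ray(cam,uv,T=None):
    i=r.camera_info(cam); K=np.array(i['intrinsics']); k=i['k1']
    d=(np.array(uv,float)-K[[0,1],2])/K[[0,1],[0,1]]; s=d.copy()
    for _ in range(30): s=d/(1+k*(s@s))
    v=np.array([s[0],s[1],1])
    if cam=='wrist':
        M=(tool() if T is None else T)@np.array(i['hand_eye']); return M[:3,3],M[:3,:3]@v
    R=np.array(i['R']); return -R.T@np.array(i['t']),R.T@v
def at(cam,uv,z,T=None):
    o,v=ray(cam,uv,T); return o+v*(z-o[2])/v[2]
def proj(cam,X,T=None):
    i=r.camera_info(cam); K=np.array(i['intrinsics'])
    if cam=='wrist':
        M=np.linalg.inv((tool() if T is None else T)@np.array(i['hand_eye'])); c=M[:3,:3]@X+M[:3,3]
    else: c=np.array(i['R'])@X+np.array(i['t'])
    s=c[:2]/c[2]; s=s*(1+i['k1']*(s@s)); return K[[0,1],[0,1]]*s+K[[0,1],2]
E
python3 - <<'E'
from h import *
np.set_printoptions(precision=1,suppress=True)
for c in ['scene','side','wrist']:
    save(c,c+'0.png'); print(c, r.camera_info(c))
for n in ['pin_0','bar_0','fixture','rack','tape','scissors','screwdriver']:
    print(n,[(np.round(d['box']),round(d['confidence'],2)) for d in r.recognise('scene',n)])
a=np.vstack([cv2.imread('pics/scene0.png')]);s=r.get_state();print(s)
E
```

```text
scene {'intrinsics': array([[397.,   0., 328.],
       [  0., 397., 201.],
       [  0.,   0.,   1.]]), 'k1': -0.04443636008993247, 'R': array([[-0.5, -0.8,  0. ],
       [-0.5,  0.3, -0.8],
       [ 0.7, -0.5, -0.6]]), 't': array([ 248.9,  345.2, 1002. ])}
side {'intrinsics': array([[467.9,   0. , 318.9],
       [  0. , 467.9, 199.1],
       [  0. ,   0. ,   1. ]]), 'k1': -0.12293134533923171, 'R': array([[ 1. , -0.1,  0. ],
       [-0.1, -0.6, -0.8],
       [ 0.1,  0.8, -0.6]]), 't': array([-558.1,   60.3, 1592. ])}
wrist {'intrinsics': array([[333. ,   0. , 319.5],
       [  0. , 333. , 198.1],
       [  0. ,   0. ,   1. ]]), 'k1': -0.07052394401058612, 'hand_eye': array([[   0. ,   -1. ,   -0.3,   77.7],
       [   1. ,    0. ,    0. ,   -0.6],
       [  -0. ,   -0.3,    1. , -161.9],
       [   0. ,    0. ,    0. ,    1. ]])}
pin_0 []
bar_0 [(array([309., 252.,  38.,  33.]), 0.96), (array([333., 233.,  28.,  29.]), 0.65), (array([180., 293.,  58.,  22.]), 0.57), (array([269., 260.,  28.,  36.]), 0.56)]
fixture [(array([391., 203.,  78.,  38.]), 0.85)]
rack [(array([258., 226.,  41.,  45.]), 0.73), (array([273., 260.,  28.,  37.]), 0.44)]
tape [(array([436., 182.,  26.,  20.]), 0.55), (array([259., 225.,  46.,  46.]), 0.37)]
scissors [(array([389., 203.,  78.,  41.]), 0.62), (array([457., 197.,  31.,  12.]), 0.49)]
screwdriver [(array([259., 224.,  47.,  49.]), 0.23), (array([270., 259.,  26.,  36.]), 0.2)]
{'time_s': 0.5, 'joint_pos': array([ 0.3,  0.4,  0. , -0. , -1.2, -0.3]), 'qd': array([-0., -0.,  0.,  0.,  0., -0.]), 'tau': array([  0. , -39. ,  18.7,   4.2,   0. ,  -0. ]), 'eef_pos': array([625. ,   0. , 222.5]), 'tool_rot': array([-0. , -0.7,  0.7,  0. ]), 'contact_force': array([-0.8, -0.3,  0.1]), 'torque': array([-0., -0., -0.]), 'grip_force': 0.0, 'opening': 87.12630447868845}
```

Run:
```python
import cv2
im=cv2.imread('pics/side0.png');cv2.imwrite('pics/side0c.png',im)
im=cv2.imread('pics/scene0.png')[140:340,120:500];cv2.imwrite('pics/scene0c.png',cv2.resize(im,None,fx=2,fy=2,interpolation=cv2.INTER_CUBIC))
```

```text
(no output)
```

View pics/scene0c.png

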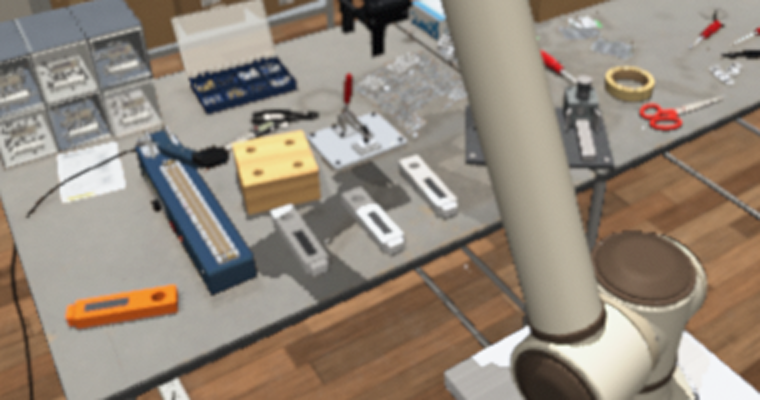

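View pics/side0.png

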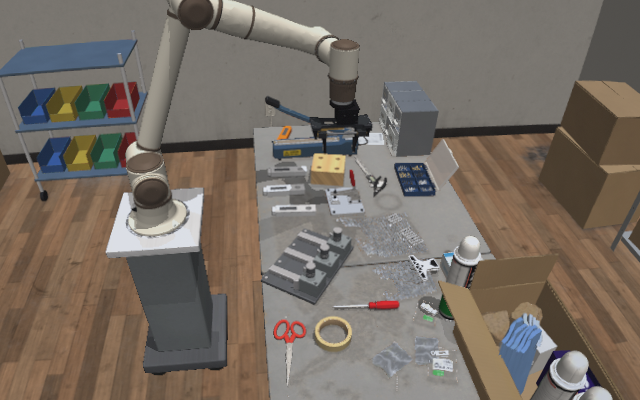

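View pics/wrist0.png

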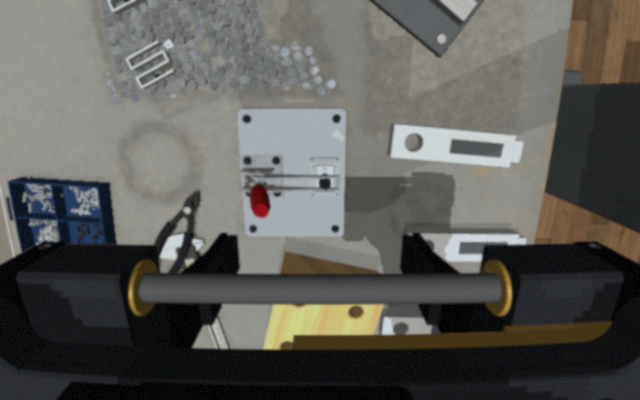

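Side view: three aluminium bars at (293,208), (283,188), (288,170), the pin block at (328,168), and the fixture at (310,265) with pins at (309,270), (324,250), (336,236). The orange look-alike at (285,132) is excluded by its colour. A toggle clamp at (350,200) is clutter.

Run:
```python
from h import *
np.set_printoptions(precision=1,suppress=True)
for n in ['pin_0','bar_0','fixture','rack','tape','scissors','screwdriver']:
    print(n,[(np.round(d['box']),round(d['confidence'],2)) for d in r.recognise('side',n)])
for n,uv,z in [('pins',(310,266),96),('p',(324,245),96),('p',(337,231),96),('fix corners',(264,278),10),('f',(320,301),10),('f',(354,243),10),('f',(303,229),10),
 ('rackc',(313,155),60),('r',(346,155),60),('r',(344,175),60),('r',(310,173),60),('red clamp top',(351,172),80),('clampplate',(330,190),0),('cp',(363,212),0),('orange',(285,132),0)]: print(n,at('side',uv,z))
im=cv2.imread('pics/side0.png')[140:310,230:430];cv2.imwrite('pics/side0c.png',cv2.resize(im,None,fx=3.5,fy=3.5,interpolation=cv2.INTER_CUBIC))
for n,uv,z in [('bar in wrist eye',(412,141),20),('tail',(520,152),20),('clamp',(245,110),0),('c',(345,236),0),('red',(262,212),60),('rack hole',(355,312),60)]: print(n,at('wrist',uv,z))
print(tool())
```

```text
pin_0 [(array([325., 252.,   5.,  13.]), 0.63)]
bar_0 [(array([294., 213.,  42.,  13.]), 0.98), (array([288., 171.,  39.,  12.]), 0.81), (array([285., 190.,  42.,  11.]), 0.56)]
fixture [(array([308., 268.,  92.,  76.]), 0.71), (array([328., 170.,  35.,  33.]), 0.37)]
rack [(array([328., 170.,  39.,  31.]), 0.98)]
tape [(array([334., 333.,  37.,  34.]), 0.83)]
scissors [(array([288., 347.,  30.,  64.]), 0.6)]
screwdriver [(array([382., 304.,  27.,  12.]), 0.88), (array([293., 213.,  37.,  12.]), 0.24)]
pins [ 483.  -383.3   96. ]
p [ 533.9 -304.4   96. ]
p [ 581.9 -248.4   96. ]
fix corners [ 353.5 -334.    10. ]
f [ 505.  -439.3   10. ]
f [ 646.4 -217.2   10. ]
f [ 491.9 -131.3   10. ]
rackc [572.2 236.3  60. ]
r [699.7 222.9  60. ]
r [667.4  90.1  60. ]
r [545.6 116.2  60. ]
red clamp top [689.8  78.   80. ]
clampplate [616.8  84.5   0. ]
cp [711.7 -55.4   0. ]
orange [486.1 530.5   0. ]
bar in wrist eye [524.2 -35.7  20. ]
tail [399.3 -24.8  20. ]
clamp [709.2 -67.9   0. ]
c [593.5  84.6   0. ]
red [684.6  32.7  60. ]
rack hole [584.7 153.2  60. ]
[[ -0.   -1.   -0.  625. ]
 [ -1.    0.    0.    0. ]
 [ -0.    0.   -1.  222.6]
 [  0.    0.    0.    1. ]]
```

View pics/side0c.png

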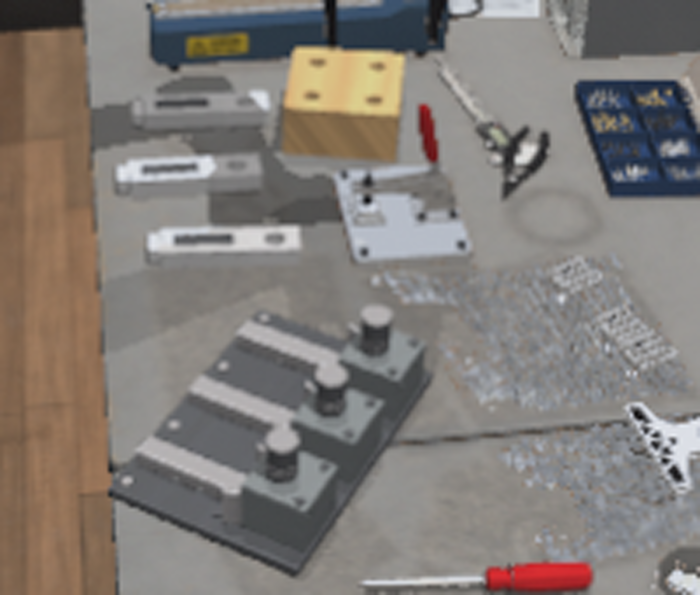

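>>> carry_out(plan="0 54 6 0 0;0 54 6 0 0;0 54 6 0 0.158;0 46 25 0 0.158;0 0 0 0 0.158")

```text
time_s: 1.48
eef_pos: [573.0, -206.3, 222.7]
tool_rot: [-0.0, -0.517, 0.856, 0.0]
contact_force: [-0.1, 0.6, 0.1]
opening: 86.9
grip_force: 0.0
```

>>> carry_out(plan="0 0 0 -5 0.156;0 0 0 0 0;0 0 0 0 0")

```text
time_s: 1.85
eef_pos: [575.1, -203.3, 227.4]
tool_rot: [-0.0, -0.454, 0.891, 0.0]
contact_force: [0.1, -0.6, -0.3]
opening: 87.1
grip_force: 0.0
```

Run:
```python
from h import *
np.set_printoptions(precision=2,suppress=True)
T=tool();print(T);np.save('T1.npy',T)
save('wrist','wrist1.png')
for n in ['pin_0','fixture']:
    print(n,[(np.round(d['box'],1),round(d['confidence'],2)) for d in r.recognise('wrist',n)])
```

```text
[[  -0.59   -0.81   -0.    575.05]
 [  -0.81    0.59    0.   -203.3 ]
 [  -0.      0.     -1.    227.38]
 [   0.      0.      0.      1.  ]]
pin_0 [(array([282.4,  57.6,  37. ,  35.2]), 0.92), (array([285.1, 153.9,  26.2,  38.3]), 0.55)]
fixture [(array([335.4,  96. , 181.1, 184.3]), 0.77)]
```

View pics/wrist1.png

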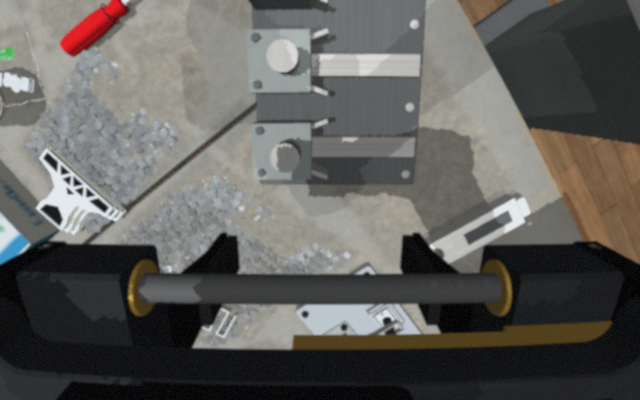

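Wrist view: pin heads at (282,55) and (285,155), the third above the picture; bed rails run right. Fixture's near edge at row 183.

Run:
```python
from h import *
np.set_printoptions(precision=1,suppress=True)
T=np.load('T1.npy')
im=cv2.imread('pics/wrist1.png')[0:200,220:440];cv2.imwrite('pics/w1c.png',cv2.resize(im,None,fx=3,fy=3,interpolation=cv2.INTER_CUBIC))
for n,uv,z in [('pin1',(282,53),96),('pin0',(286,153),96),('edgeL',(261,183),10),('edgeR',(413,183),10),('edge R up',(424,10),10)]: print(n,at('wrist',uv,z,T))
```

```text
pin1 [ 532.5 -315.5   96. ]
pin0 [ 580.2 -247.4   96. ]
edgeL [ 640.2 -231.2   10. ]
edgeR [ 495.3 -126.3   10. ]
edge R up [ 386.5 -277.9   10. ]
```

View pics/w1c.png

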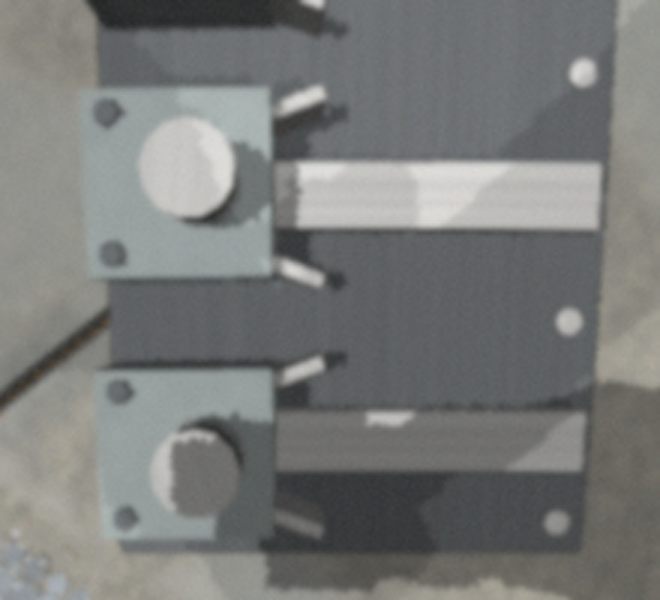

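Run:
```python
from h import *
from scipy.optimize import least_squares
np.set_printoptions(precision=2,suppress=True)
T=np.load('T1.npy')
P=[((187,167),(0,0,96),1),((195,470),(0,85,96),1),((122,552),(70,131,10),0),((581,552),(-112,131,10),0),((601,195),(-105,0,26),0),((585,441),(-105,85,26),0),
((272.5,182),(-22,0,60),1),((274,453),(-22,85,60),1)]
def f(p):
    c,s=np.cos(p[2]),np.sin(p[2]); o=[]
    for uv,X,h in P:
        x=X[0]+h*p[3]; w=np.array([p[0]+c*x-s*X[1],p[1]+s*x+c*X[1],X[2]])
        o+=list(proj('wrist',w,T)-np.array([uv[0]/3+220,uv[1]/3]))
    return np.array(o)
q=least_squares(f,[530,-300,-.63,20],loss='soft_l1').x
print(q,f(q).reshape(-1,2))
c,s=np.cos(q[2]),np.sin(q[2])
for y in (85,0,-85): print(q[0]+c*q[3]-s*y,q[1]+s*q[3]+c*y)
```

```text
[ 508.83 -296.11   -0.63   30.06] [[ 0.32 -0.31]
 [ 0.3   0.52]
 [-0.97  0.18]
 [ 0.52  0.06]
 [ 0.23  0.02]
 [-0.01 -0.15]
 [-0.43 -0.34]
 [-0.28  0.21]]
582.9895175082818 -244.83134801813227
533.197778086912 -313.7209893685879
483.4060386655421 -382.61063071904346
```

>>> carry_out(plan="0 29 -31 0 0;0 0 0 55 0;0 0 0 55 0;0 0 0 40 0;0 0 0 13 0", squeeze=40)

```text
time_s: 2.62
eef_pos: [581.3, -244.7, 61.6]
tool_rot: [-0.002, -0.453, 0.891, 0.002]
contact_force: [0.5, 0.4, 0.2]
opening: 86.9
grip_force: 0.0
```

>>> carry_out(plan="255 0 0 0 0;255 0 0 0 0;255 0 0 0 0;255 0 0 0 0;255 0 0 0 0")

```text
time_s: 3.25
eef_pos: [583.2, -245.2, 65.1]
tool_rot: [0.0, -0.453, 0.891, -0.0]
contact_force: [0.3, 0.1, 0.2]
opening: 45.1
grip_force: 0.0
```

>>> carry_out(plan="255 0 0 0 0;255 0 0 0 0;255 0 0 0 0;255 0 0 0 0")

```text
time_s: 3.75
eef_pos: [582.9, -245.1, 64.5]
tool_rot: [-0.0, -0.453, 0.891, 0.0]
contact_force: [-0.7, 0.1, 0.4]
opening: 25.2
grip_force: 40.0
```

>>> carry_out(plan="255 0 0 -20 0;255 0 0 -40 0;255 0 0 -40 0;255 0 0 0 0")

```text
time_s: 4.25
eef_pos: [585.1, -245.7, 168.5]
tool_rot: [0.003, -0.453, 0.891, -0.003]
contact_force: [0.6, 0.2, -1.2]
opening: 24.8
grip_force: 40.0
```

>>> carry_out(plan="255 0 0 0 -0.158;255 0 0 0 -0.158;255 0 0 0 -0.158;255 0 0 0 -0.156;255 -50 10 0 0")

```text
time_s: 4.88
eef_pos: [572.5, -196.4, 162.3]
tool_rot: [-0.001, -0.706, 0.708, 0.001]
contact_force: [0.2, 0.7, -2.3]
opening: 25.4
grip_force: 40.0
```

>>> carry_out(plan="255 -58 10 0 0;255 -58 5 0 0;255 -58 0 0 0;255 -58 0 0 0;255 -58 -5 0 0")

```text
time_s: 5.5
eef_pos: [561.8, 96.5, 163.3]
tool_rot: [-0.001, -0.707, 0.707, 0.001]
contact_force: [1.3, 0.3, -0.4]
opening: 25.2
grip_force: 40.0
```

>>> carry_out(plan="255 -58 -10 0 0;255 -58 -15 0 0;255 -58 -15 0 0;255 -30 0 0 0;255 0 0 0 0")

```text
time_s: 6.12
eef_pos: [601.9, 300.5, 162.4]
tool_rot: [0.002, 0.708, -0.706, -0.0]
contact_force: [0.2, -1.5, -0.7]
opening: 25.4
grip_force: 40.0
```

Run:
```python
from h import *
np.set_printoptions(precision=2,suppress=True)
T=tool();print(T);np.save('T2.npy',T)
im=save('wrist','wrist2.png')
for n in ['rack','bar_0','pin_0']:
    print(n,[(np.round(d['box'],1),round(d['confidence'],2)) for d in r.recognise('wrist',n)])
```

```text
[[  0.    -1.    -0.   601.93]
 [ -1.    -0.    -0.   300.48]
 [  0.     0.    -1.   162.42]
 [  0.     0.     0.     1.  ]]
rack [(array([293.1,  69. , 186.9, 137.9]), 0.74)]
bar_0 [(array([465.9,  88.3, 165.4,  52.5]), 0.56)]
pin_0 [(array([320.2, 259.4,  55.3, 101.5]), 0.92)]
```

View pics/wrist2.png

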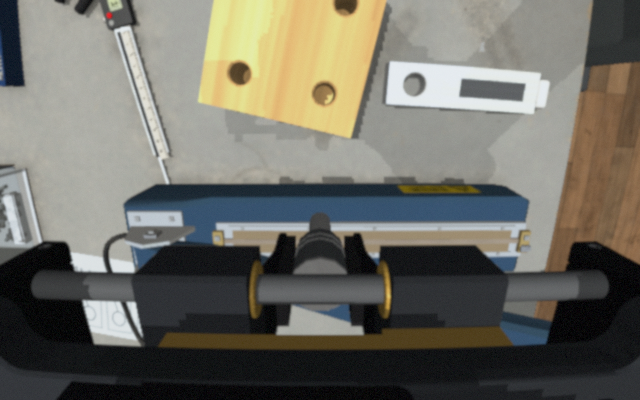

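```bash
cat >> h.py <<'E'
def dark(im,uv,w=16,th=None):
    "centre of the dark hole near uv"
    u,v=map(int,uv); v0=max(0,v-w); g=cv2.cvtColor(np.ascontiguousarray(im[v0:v+w,u-w:u+w]),cv2.COLOR_RGB2GRAY)
    th=th or (int(g.min())+int(np.median(g)))/2
    n,l,st,c=cv2.connectedComponentsWithStats((g<th).astype('uint8'))
    d=[np.hypot(*(c[i]-[w,v-v0])) if st[i,4]>25 else 99 for i in range(1,n)]; i=1+int(np.argmin(d)); return c[i]+[u-w,v0],st[i]
E
python3 - <<'E'
from h import *
np.set_printoptions(precision=1,suppress=True)
T=np.load('T2.npy');im=cv2.imread('pics/wrist2.png')[:,:,::-1]
for uv in [(238,73),(324,94),(345,5)]:
    c,st=dark(im,uv); print(c,st,at('wrist',c,60,T))
for uv in [(200,103),(354,137)]: print('rack corner',at('wrist',uv,60,T))
print('bar eye',at('wrist',(414,84),20,T),'tail',at('wrist',(536,93),20,T), at('wrist',(386,62),20,T),at('wrist',(387,105),20,T))
print('pin tip pred',proj('wrist',T[:3,3]+[0,0,-52.5],T))
cv2.imwrite('pics/w2c.png',cv2.resize(im[190:260,280:360,::-1],None,fx=6,fy=6))
a=cv2.resize(im[:150,190:390,::-1],None,fx=4,fy=4,interpolation=cv2.INTER_CUBIC);cv2.imwrite('pics/w2d.png',a[:600])
E
```

```text
[238.9  72.8] [  7   5  21  23 363] [663.2 201.9  60. ]
[322.2  90.9] [  5   4  22  22 260] [600.3 215.3  60. ]
[345.7   5.1] [  6   0  22  14 238] [583.6 154.8  60. ]
rack corner [694.8 223.9  60. ]
rack corner [575.  250.1  60. ]
bar eye [519.2 207.5  20. ] tail [405.8 212.3  20. ] [544.9 189.6  20. ] [542.2 225.8  20. ]
pin tip pred [320.  218.7]
```

View pics/w2d.png

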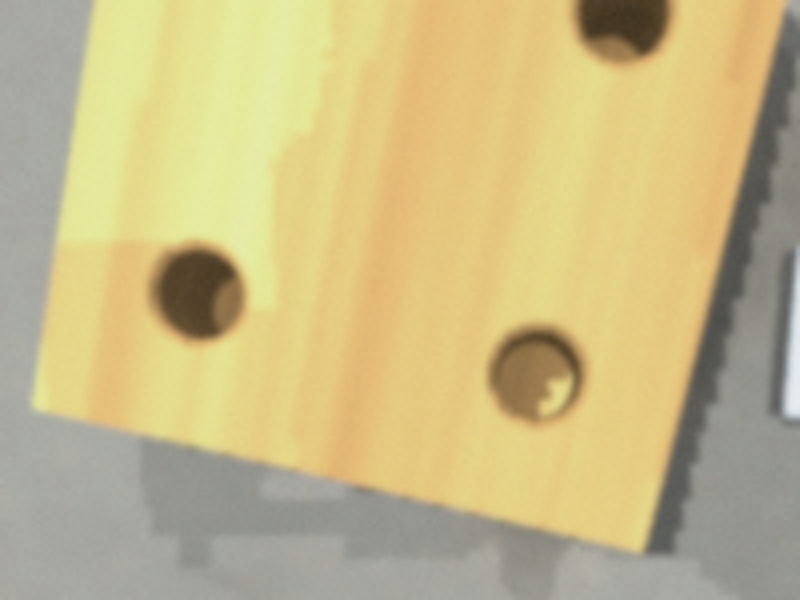

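View pics/w2c.png

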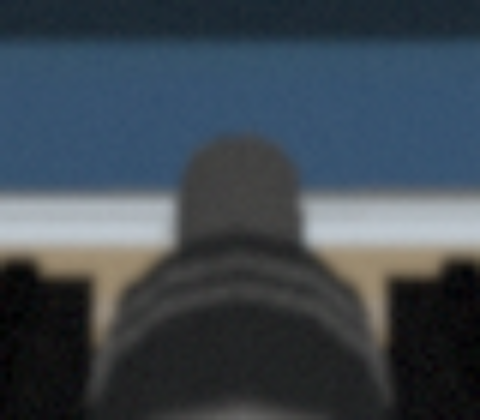

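Run:
```python
from h import *
from scipy.optimize import least_squares
np.set_printoptions(precision=2,suppress=True)
T=np.load('T2.npy')
P=[((199,292),(33,33)),((537,374),(-33,33)),((622,15),(-33,-33)),((33,408),(61,61)),((643,553),(-61,61))]
def f(p):
    c,s=np.cos(p[2]),np.sin(p[2]); o=[]
    for uv,X in P:
        w=np.array([p[0]+c*X[0]-s*X[1],p[1]+s*X[0]+c*X[1],60])
        o+=list(proj('wrist',w,T)-np.array([uv[0]/4+190,uv[1]/4]))
    return np.array(o)
q=least_squares(f,[620,175,-.2]).x
print(q,f(q).reshape(-1,2))
c,s=np.cos(q[2]),np.sin(q[2])
for X in [(33,33),(-33,33),(-33,-33),(33,-33)]: print(X,q[0]+c*X[0]-s*X[1],q[1]+s*X[0]+c*X[1])
```

```text
[623.04 177.85  -0.23] [[-0.22  0.37]
 [ 0.24  0.46]
 [ 0.55 -0.9 ]
 [-0.45  0.08]
 [-0.17  0.14]]
(33, 33) 662.750595276759 202.37850677121708
(-33, 33) 598.5205070374284 217.56059374132155
(-33, -33) 583.3384200673238 153.33050550199107
(33, -33) 647.5685083066544 138.1484185318866
```

>>> carry_out(plan="255 45 3.5 0 0;255 38 0 0 0;255 0 0 20 0;255 0 0 20 0;255 0 0 0 0")

```text
time_s: 6.95
eef_pos: [598.4, 213.8, 123.3]
tool_rot: [-0.002, -0.706, 0.708, 0.001]
contact_force: [0.1, -0.8, -1.5]
opening: 25.3
grip_force: 40.0
```

>>> carry_out(plan="255 0 0 0 0;255 0 0 0 0")

```text
time_s: 7.2
eef_pos: [600.1, 216.0, 125.8]
tool_rot: [0.001, -0.707, 0.707, -0.0]
contact_force: [0.5, 0.2, -1.9]
opening: 25.4
grip_force: 40.0
```

>>> carry_out(plan="255 0 0 0 0;255 0 0 0 0;255 0 0 0 0")

```text
time_s: 7.58
eef_pos: [599.5, 215.9, 124.6]
tool_rot: [-0.0, 0.707, -0.707, 0.0]
contact_force: [-0.4, 0.5, -1.6]
opening: 25.0
grip_force: 40.0
```

Run:
```python
from h import *
np.set_printoptions(precision=1,suppress=True)
T=tool();print(T[:3,3]); im=save('wrist','wrist3.png')
print(r.get_state()['eef_pos'])
for w in [(662.75,202.4,60),(598.5,217.6,60),(583.3,153.3,60),(647.6,138.1,60)]: print(proj('wrist',np.array(w),T))
for uv in [(0,0)]: pass
cv2.imwrite('pics/w3c.png',cv2.resize(im[60:260,200:440,::-1],None,fx=3,fy=3,interpolation=cv2.INTER_CUBIC))
```

```text
[599.5 215.9 124.6]
[599.5 215.9 124.6]
[231.2 194.7]
[321.5 215. ]
[344.5 124.1]
[247.3 100.8]
```

View pics/w3c.png

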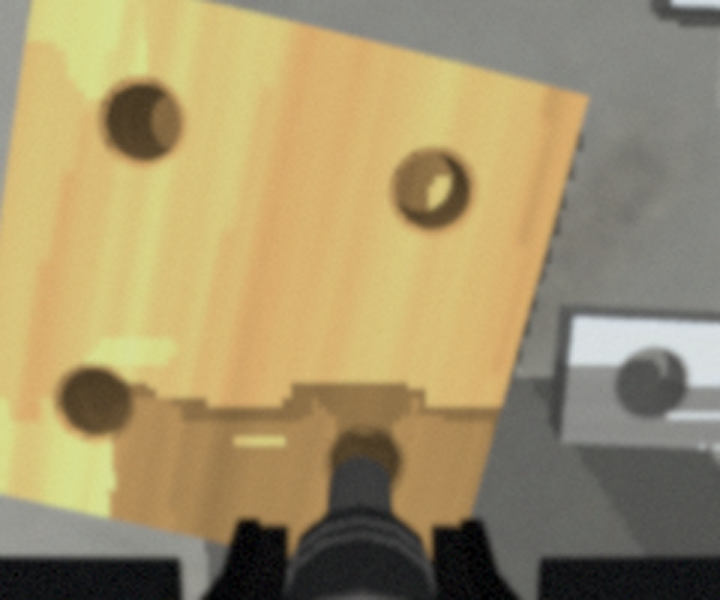

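>>> carry_out(plan="255 -1 1 0 0;255 0 0 8 0;255 0 0 8 0;255 0 0 8 0;255 0 0 0 0")

```text
time_s: 8.25
eef_pos: [597.9, 216.5, 99.3]
tool_rot: [-0.001, -0.707, 0.707, 0.0]
contact_force: [-0.1, 0.1, -1.0]
opening: 25.2
grip_force: 40.0
```

>>> carry_out(plan="255 0 0 15 0;255 0 0 10 0;255 0 0 6 0;255 0 0 3 0;255 0 0 0 0")

```text
time_s: 8.88
eef_pos: [598.6, 216.8, 66.4]
tool_rot: [0.0, 0.707, -0.707, 0.0]
contact_force: [0.1, -0.3, -0.7]
opening: 25.1
grip_force: 40.0
```

>>> carry_out(plan="94 0 0 0 0;94 0 0 0 0;94 0 0 0 0;94 0 0 0 0;94 0 0 -50 0")

```text
time_s: 9.5
eef_pos: [595.8, 215.4, 112.7]
tool_rot: [-0.005, -0.707, 0.707, 0.001]
contact_force: [1.4, -0.2, 1.3]
opening: 54.2
grip_force: 0.0
```

>>> carry_out(plan="94 0 0 -50 0;94 58 12 0 0;94 58 12 0 0;94 58 12 0 0;94 58 12 0 0")

```text
time_s: 10.12
eef_pos: [550.0, -16.8, 166.9]
tool_rot: [-0.0, 0.707, -0.707, 0.0]
contact_force: [1.1, 0.3, -0.5]
opening: 54.9
grip_force: 0.0
```

>>> carry_out(plan="94 58 6 0 0;94 58 6 0 0;94 58 5 0 0;94 58 0 0 0;94 58 0 0 0")

```text
time_s: 10.75
eef_pos: [533.3, -307.1, 166.9]
tool_rot: [-0.0, 0.707, -0.707, 0.0]
contact_force: [1.2, 0.5, -0.1]
opening: 54.8
grip_force: 0.0
```

>>> carry_out(plan="94 0 0 0 0;94 0 0 0 0;94 0 0 0 0")

```text
time_s: 11.12
eef_pos: [533.7, -304.0, 166.7]
tool_rot: [-0.0, 0.708, -0.707, -0.0]
contact_force: [0.2, -0.5, 0.1]
opening: 54.7
grip_force: 0.0
```

>>> carry_out(plan="94 9.7 0.5 20 0;94 0 0 45 0;94 0 0 37 0;255 0 0 0 0;255 0 0 0 0")

```text
time_s: 11.75
eef_pos: [533.6, -313.9, 65.2]
tool_rot: [-0.0, 0.708, -0.707, 0.0]
contact_force: [0.7, -0.1, 0.7]
opening: 42.5
grip_force: 0.0
```

>>> carry_out(plan="255 0 0 0 0;255 0 0 0 0;255 0 0 0 0;255 0 0 0 0")

```text
time_s: 12.25
eef_pos: [533.3, -314.7, 65.3]
tool_rot: [-0.0, 0.707, -0.707, 0.0]
contact_force: [0.4, 2.5, 4.5]
opening: 25.2
grip_force: 40.0
```

>>> carry_out(plan="255 0 0 -20 0;255 0 0 -40 0;255 0 0 -40 0;255 0 0 0 0")

```text
time_s: 12.75
eef_pos: [534.8, -315.9, 168.0]
tool_rot: [-0.001, 0.707, -0.707, 0.003]
contact_force: [0.2, 0.5, -1.8]
opening: 24.7
grip_force: 40.0
```

>>> carry_out(plan="255 -58 -3 0 0;255 -58 -3 0 0;255 -58 -3 0 0;255 -58 -3 0 0;255 -58 -3 0 0")

```text
time_s: 13.38
eef_pos: [546.9, -23.3, 163.0]
tool_rot: [-0.001, -0.707, 0.707, 0.001]
contact_force: [1.4, -1.2, -2.1]
opening: 25.1
grip_force: 40.0
```

>>> carry_out(plan="255 -58 -3 0 0;255 -58 -3 0 0;255 -36 -36 0 0;255 -36 -36 0 0;255 -36 -36 0 0")

```text
time_s: 14.0
eef_pos: [662.1, 200.0, 162.5]
tool_rot: [-0.001, -0.707, 0.707, 0.001]
contact_force: [0.6, 0.2, -0.6]
opening: 24.7
grip_force: 40.0
```

>>> carry_out(plan="255 0 0 20 0;255 0 0 20 0;255 0 0 0 0;255 0 0 0 0;255 0 0 0 0")

```text
time_s: 14.62
eef_pos: [662.5, 199.2, 125.6]
tool_rot: [0.001, -0.707, 0.707, -0.0]
contact_force: [0.3, -0.4, -1.2]
opening: 25.2
grip_force: 40.0
```

>>> carry_out(plan="255 -2.6 -0.3 0 0;255 0 0 8 0;255 0 0 8 0;255 0 0 8 0;255 0 0 0 0")

```text
time_s: 15.25
eef_pos: [661.6, 201.4, 99.1]
tool_rot: [-0.001, -0.707, 0.707, 0.0]
contact_force: [-0.4, -0.5, -1.0]
opening: 25.0
grip_force: 40.0
```

Run:
```python
from h import *
s=r.get_state();print(s['eef_pos'],s['contact_force'],s['torque'])
```

```text
[661.63334157 201.39204505  99.10812701] [-0.41102907 -0.51615242 -0.96357696] [-0.00883638  0.01096812  0.03301814]
```

In the hole (tip at 46), no contact. Seat it, release, fetch the third.

>>> carry_out(plan="255 0 0 15 0;255 0 0 10 0;255 0 0 6 0;255 0 0 2 0;255 0 0 0 0")

```text
time_s: 15.88
eef_pos: [662.5, 201.8, 67.6]
tool_rot: [-0.0, 0.707, -0.707, 0.0]
contact_force: [-0.3, -0.5, -1.3]
opening: 24.9
grip_force: 40.0
```

>>> carry_out(plan="94 0 0 0 0;94 0 0 0 0;94 0 0 0 0;94 0 0 0 0;94 0 0 -50 0")

```text
time_s: 16.5
eef_pos: [659.4, 200.5, 113.1]
tool_rot: [-0.005, -0.707, 0.707, 0.002]
contact_force: [0.8, 1.3, -1.1]
opening: 54.3
grip_force: 0.0
```

>>> carry_out(plan="94 0 0 -50 0;94 36 36 0 0;94 36 36 0 0;94 36 36 0 0;94 58 10 0 0")

```text
time_s: 17.12
eef_pos: [542.6, 35.3, 168.2]
tool_rot: [-0.0, 0.708, -0.706, 0.0]
contact_force: [1.5, 0.4, 1.1]
opening: 55.1
grip_force: 0.0
```

>>> carry_out(plan="94 58 10 0 0;94 58 10 0 0;94 58 10 0 0;94 58 10 0 0;94 58 10 0 0")

```text
time_s: 17.75
eef_pos: [493.9, -256.1, 168.0]
tool_rot: [-0.0, 0.707, -0.707, 0.0]
contact_force: [0.6, -0.3, -0.8]
opening: 55.1
grip_force: 0.0
```

>>> carry_out(plan="94 58 5 0 0;94 58 5 0 0;94 0 0 0 0;94 0 0 0 0")

```text
time_s: 18.25
eef_pos: [484.0, -370.2, 167.3]
tool_rot: [0.0, -0.707, 0.707, 0.0]
contact_force: [-0.5, 0.9, -1.2]
opening: 55.2
grip_force: 0.0
```

>>> carry_out(plan="94 12.6 0.6 20 0;94 0 0 45 0;94 0 0 37 0;255 0 0 0 0;255 0 0 0 0")

```text
time_s: 18.88
eef_pos: [483.6, -382.1, 64.8]
tool_rot: [0.0, 0.708, -0.707, -0.001]
contact_force: [-0.3, -0.2, 0.3]
opening: 42.3
grip_force: 0.0
```

>>> carry_out(plan="255 0 0 0 0;255 0 0 0 0;255 0 0 0 0;255 0 0 0 0")

```text
time_s: 19.38
eef_pos: [483.8, -382.8, 65.9]
tool_rot: [-0.0, 0.707, -0.707, 0.0]
contact_force: [0.2, 1.6, 1.3]
opening: 25.1
grip_force: 40.0
```

>>> carry_out(plan="255 0 0 -20 0;255 0 0 -40 0;255 0 0 -40 0;255 0 0 0 0;255 0 0 0 0")

```text
time_s: 20.0
eef_pos: [483.0, -382.4, 164.6]
tool_rot: [0.0, -0.707, 0.707, 0.001]
contact_force: [0.8, 0.2, -1.3]
opening: 25.4
grip_force: 40.0
```

>>> carry_out(plan="255 -57 -8 0 0;255 -57 -8 0 0;255 -57 -8 0 0;255 -57 -8 0 0;255 -57 -8 0 0")

```text
time_s: 20.62
eef_pos: [522.7, -96.1, 163.8]
tool_rot: [-0.001, -0.707, 0.707, 0.001]
contact_force: [1.2, 0.7, -0.7]
opening: 24.8
grip_force: 40.0
```

>>> carry_out(plan="255 -57 -8 0 0;255 -57 -8 0 0;255 -57 -8 0 0;255 -57 -8 0 0;255 -22 -28 0 0")

```text
time_s: 21.25
eef_pos: [582.3, 154.8, 163.8]
tool_rot: [0.002, 0.708, -0.706, -0.001]
contact_force: [-0.0, -0.2, -1.2]
opening: 24.8
grip_force: 40.0
```

>>> carry_out(plan="255 0 0 18 0;255 0 0 18 0;255 0 0 0 0;255 0 0 0 0;255 0 0 0 0")

```text
time_s: 21.88
eef_pos: [584.1, 152.2, 130.3]
tool_rot: [0.001, -0.707, 0.707, -0.0]
contact_force: [0.4, 0.6, -0.9]
opening: 25.0
grip_force: 40.0
```

Run:
```python
from h import *
np.set_printoptions(precision=2,suppress=True)
T=tool();print(T[:3,3]);np.save('T4.npy',T)
im=save('wrist','wrist4.png')
c,st=dark(im,proj('wrist',np.array([647.6,137.5,60]),T)) ;print('hole D',c,st,at('wrist',c,60,T))
print('bars',[(np.round(d['box'],1),round(d['confidence'],2)) for d in r.recognise('wrist','bar_0')])
```

```text
[584.12 152.17 130.27]
hole D [233.12 190.41] [  7   5  22  21 366] [647.33 137.04  60.  ]
bars [(array([449.4, 218.4, 168.3,  54.7]), 0.79), (array([482.7, 124.8, 181.6,  48.1]), 0.66)]
```

View pics/wrist4.png

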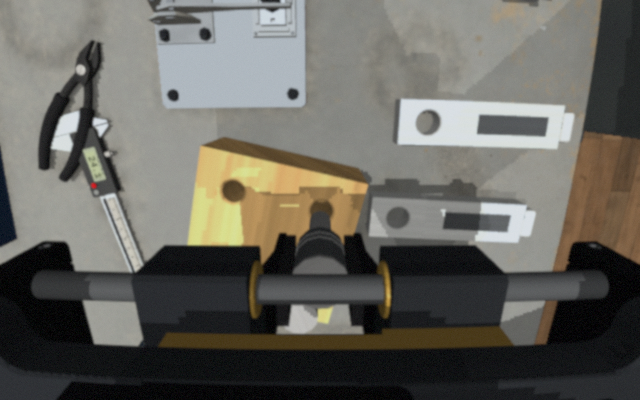

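>>> carry_out(plan="255 -0.4 0.8 8 0;255 0 0 8 0;255 0 0 8 0;255 0 0 8 0;255 0 0 0 0")

```text
time_s: 22.6
eef_pos: [582.4, 152.3, 96.4]
tool_rot: [-0.001, -0.707, 0.707, 0.0]
contact_force: [0.1, -0.2, -0.9]
opening: 24.9
grip_force: 40.0
```

Run:
```python
from h import *
np.set_printoptions(precision=2,suppress=True)
T=np.load('T4.npy')
for e,a,b in [((428,122),(400,123),(566,128)),((398,217),(370,216),(524,222))]: print(*[at('wrist',u,20,T) for u in (e,a,b)])
s=r.get_state();print(s['eef_pos'],s['contact_force'],s['joint_pos'])
```

```text
[497.2  90.5  20. ] [519.95  91.52  20.  ] [378.15  93.15  20.  ]
[516.37 171.66  20.  ] [540.88 170.72  20.  ] [401.41 176.74  20.  ]
[582.41 152.3   96.45] [ 0.07 -0.25 -0.85] [ 0.52  0.46 -0.21 -0.   -0.9  -0.52]
```

>>> carry_out(plan="255 0 0 12 0;255 0 0 10 0;255 0 0 5 0;255 0 0 2 0;255 0 0 0 0")

```text
time_s: 23.22
eef_pos: [583.0, 152.6, 68.6]
tool_rot: [-0.0, 0.707, -0.707, 0.0]
contact_force: [-0.4, -0.7, -1.1]
opening: 25.0
grip_force: 40.0
```

>>> carry_out(plan="94 0 0 0 0;94 0 0 0 0;94 0 0 0 0;94 0 0 0 0;94 0 0 -50 0")

```text
time_s: 23.85
eef_pos: [580.2, 151.3, 115.0]
tool_rot: [-0.005, -0.707, 0.707, 0.002]
contact_force: [0.3, 0.5, 0.5]
opening: 54.7
grip_force: 0.0
```

Run:
```python
from h import *
np.set_printoptions(precision=1,suppress=True)
save('side','side5.png')
B=[d['box'] for d in r.recognise('side','bar_0')]+[]
print(B)
for b in B: print(at('side',b[:2],15))
for b in [d['box'] for d in r.recognise('side','pin_0')]: print('pin',b,at('side',b[:2],78))
im=cv2.imread('pics/side5.png')[130:330,240:400];cv2.imwrite('pics/side5c.png',cv2.resize(im,None,fx=3,fy=3,interpolation=cv2.INTER_CUBIC))
```

```text
[[287.4, 176.4, 39.0, 10.8], [283.4, 190.4, 40.5, 12.0], [284.3, 132.5, 13.0, 17.8], [293.9, 211.1, 38.8, 9.9], [287.1, 352.4, 33.1, 72.7]]
[466.1 167.6  15. ]
[444.1  81.1  15. ]
[480.9 500.2  15. ]
[470.6 -41.3  15. ]
[ 398.3 -599.2   15. ]
pin [339.9, 154.8, 3.5, 14.5] [670.5 199.   78. ]
```

View pics/side5c.png

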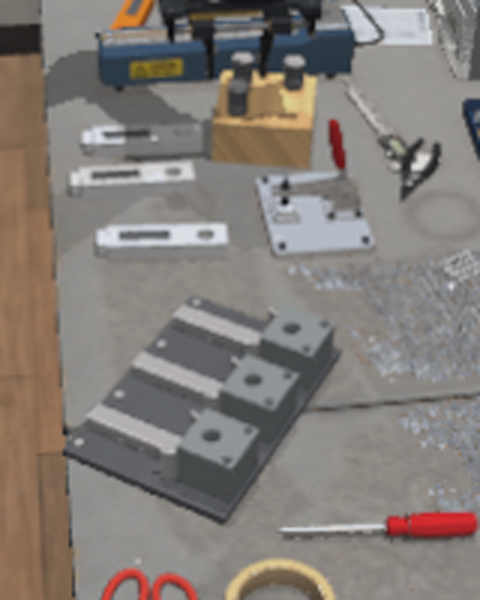

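Side view: three pins stand in the pin block (heads near (240,65), (293,70), (238,95) in the crop) and the clevises are empty. The bar next to the block was knocked from y≈207 to y≈172.

>>> carry_out(plan="94 0 0 -40 -0.175;94 0 0 -20 -0.175;94 0 0 0 -0.175;94 0 0 0 -0.175;94 0 0 0 -0.175")

```text
time_s: 24.62
eef_pos: [582.4, 152.4, 177.6]
tool_rot: [0.0, 0.941, -0.338, -0.001]
contact_force: [-0.7, 0.1, 0.3]
opening: 55.2
grip_force: 0.0
```

>>> carry_out(plan="94 0 0 0 -0.175;94 0 0 0 -0.175;94 0 0 0 -0.175;94 0 0 0 -0.17;94 0 0 0 0")

```text
time_s: 25.25
eef_pos: [582.4, 152.4, 177.7]
tool_rot: [0.0, 1.0, -0.001, -0.001]
contact_force: [-0.4, -0.6, 0.1]
opening: 55.2
grip_force: 0.0
```

>>> carry_out(plan="94 -45 16 0 0;94 -45 16 0 0;94 -45 16 0 0;94 -45 14 0 0;94 0 0 0 0")

```text
time_s: 25.88
eef_pos: [399.8, 89.2, 178.4]
tool_rot: [-0.0, 1.0, -0.002, -0.001]
contact_force: [0.4, 0.4, -0.5]
opening: 55.1
grip_force: 0.0
```

>>> carry_out(plan="94 0 0 0 0;94 0 0 0 0;94 0 0 0 0")

```text
time_s: 26.25
eef_pos: [403.5, 91.0, 178.3]
tool_rot: [0.0, 1.0, -0.001, -0.0]
contact_force: [0.5, 0.9, -0.8]
opening: 54.9
grip_force: 0.0
```

```bash
cat >> h.py <<'E'
def bar(im,T,eye,tail):
    """refine a bar's pose: fit its projected top outline to image edges, from rough world eye and tail points"""
    from scipy.optimize import minimize
    g=cv2.cvtColor(np.ascontiguousarray(im),cv2.COLOR_RGB2GRAY).astype('float32'); g=cv2.GaussianBlur(g,(0,0),1.2)
    gx,gy=cv2.Sobel(g,5,1,0),cv2.Sobel(g,5,0,1); m=np.minimum(np.hypot(gx,gy),150)
    m[235:]=0
    a=np.linspace(0,2*np.pi,40,endpoint=False)
    loc=np.vstack([np.c_[np.linspace(-75,24,60)*1.0,np.full(60,18)],np.c_[np.linspace(-75,24,60),np.full(60,-18)],np.c_[np.full(25,24),np.linspace(-18,18,25)],np.c_[10*np.cos(a),10*np.sin(a)]])
    def f(p):
        c,s=np.cos(p[2]),np.sin(p[2]); t=0
        X=np.c_[p[0]+c*loc[:,0]-s*loc[:,1],p[1]+s*loc[:,0]+c*loc[:,1],np.full(len(loc),20.)]
        uv=np.array([proj('wrist',x,T) for x in X]).astype('float32')
        return -cv2.remap(m,uv[:,0].reshape(-1,1),uv[:,1].reshape(-1,1),1).mean()
    eye,tail=np.array(eye,float),np.array(tail,float); d=eye-tail; p0=[*eye,np.arctan2(d[1],d[0])]
    best=None
    for dx in (-4,0,4):
        for dy in (-4,0,4):
            for dw in (-.04,0,.04):
                p=[p0[0]+dx,p0[1]+dy,p0[2]+dw]; v=f(p)
                if best is None or v<best[0]: best=(v,p)
    p=best[1]
    q=minimize(f,p,method='Nelder-Mead',options=dict(initial_simplex=[p,[p[0]+3,*p[1:]],[p[0],p[1]+3,p[2]],[*p[:2],p[2]+.04]]))
    return q.x,q.fun
E
python3 - <<'E'
from h import *
np.set_printoptions(precision=3,suppress=True)
T=tool();print(T);np.save('T5.npy',T);im=save('wrist','wrist5.png')
print([(np.round(d['box'],1),round(d['confidence'],2)) for d in r.recognise('wrist','bar_0')])
print(r.get_state()['joint_pos'])
print(bar(im,T,(497,90.5),(378,93)),bar(im,T,(516,171.5),(401,176.5)))
E
```

```text
[[  1.     -0.002  -0.    403.529]
 [ -0.002  -1.     -0.     90.969]
 [ -0.      0.     -1.    178.255]
 [  0.      0.      0.      1.   ]]
[(array([444.3, 106.7,  67.4, 165.5]), 0.81), (array([321.5, 134.9,  38.6, 157.9]), 0.77), (array([  6.2, 133.2,   8.1,  42.9]), 0.57)]
[ 0.618  0.061 -0.544  0.    -0.967  0.951]Traceback (most recent call last):
  File "<stdin>", line 6, in <module>
  File "h.py", line 48, in bar
    p=[p0[0]+dx,p0[1]+dy,p0[2]+dw]; v=f(p)
                                      ~^^^
  File "h.py", line 41, in f
    uv=np.array([proj('wrist',x,T) for x in X]).astype('float32')
                 ~~~~^^^^^^^^^^^^^
  File "h.py", line 19, in proj
    i=r.camera_info(cam); K=np.array(i['intrinsics'])
ValueError: time passes only in moves, steps and waits
```

```bash
sed -i 's/r\.camera_info(cam)/info(cam)/' h.py; sed -i '3a from functools import lru_cache\n@lru_cache(None)\ndef info(cam): return r.camera_info(cam)' h.py
python3 - <<'E'
from h import *
np.set_printoptions(precision=3,suppress=True)
T=np.load('T5.npy');im=cv2.imread('pics/wrist5.png')[:,:,::-1]
for e,t in [((497,90.5),(378,93)),((516,171.5),(401,176.5)),((524,-36),(399,-25))]:
    print(proj('wrist',np.array([*e,20.]),T),proj('wrist',np.array([*t,20.]),T),bar(im,T,e,t))
for b in [(444.3,106.7),(321.5,134.9),(6,133)]: print(at('wrist',b,20,T))
E
```

```text
[319.573  83.244] [317.191 206.837] (array([496.861,  90.657,  -0.013]), np.float64(-145.56729125976562))
[230.421  62.235] [233.261 184.88 ] (array([516.66 , 172.742,  -0.053]), np.float64(-141.7051239013672))
[458.455  53.901] [435.024 186.693] (array([521.494, -34.175,  -0.075]), np.float64(-145.24542236328125))
[476.771 -26.861  20.   ]
[449.898  88.704  20.   ]
[456.811 410.78   20.   ]
```

>>> carry_out(plan="94 12.3 -0.7 20 0.011;94 0 0 55 0;94 0 0 55 0;94 0 0 30 0;94 0 0 11 0", squeeze=50)

```text
time_s: 26.98
eef_pos: [414.5, 90.8, 5.8]
tool_rot: [0.001, 1.0, -0.006, -0.002]
contact_force: [0.8, 0.3, -0.1]
opening: 54.9
grip_force: 0.0
```

>>> carry_out(plan="94 0 0 0 0;255 0 0 0 0;255 0 0 0 0;255 0 0 0 0;255 0 0 0 0")

```text
time_s: 27.6
eef_pos: [415.8, 91.8, 8.4]
tool_rot: [-0.0, 1.0, -0.006, 0.001]
contact_force: [-2.0, 0.5, 7.2]
opening: 35.8
grip_force: 50.0
```

>>> carry_out(plan="255 0 0 0 0;255 0 0 0 0")

```text
time_s: 27.85
eef_pos: [415.8, 91.8, 8.4]
tool_rot: [-0.0, 1.0, -0.006, 0.001]
contact_force: [-0.8, 1.2, 7.0]
opening: 35.4
grip_force: 50.0
```

>>> carry_out(plan="255 0 0 -45 0;255 0 0 -47 0;255 0 55 0 0;255 0 55 0 0;255 0 55 0 0")

```text
time_s: 28.48
eef_pos: [412.4, -75.0, 99.6]
tool_rot: [-0.0, 1.0, -0.006, -0.0]
contact_force: [1.0, 0.1, -3.1]
opening: 35.4
grip_force: 50.0
```

>>> carry_out(plan="255 -5 55 0 0;255 -18 55 0 0.15;255 0 0 0 0.15;255 0 0 0 0.15;255 0 0 0 0.163")

```text
time_s: 29.1
eef_pos: [387.9, -183.5, 99.1]
tool_rot: [-0.0, 0.951, -0.311, -0.001]
contact_force: [0.2, 0.5, -2.3]
opening: 35.5
grip_force: 50.0
```

>>> carry_out(plan="255 0 0 0 0;255 0 0 0 0;255 0 0 0 0")

```text
time_s: 29.48
eef_pos: [388.8, -183.2, 99.5]
tool_rot: [-0.0, 0.952, -0.307, -0.0]
contact_force: [0.1, -0.1, -2.9]
opening: 35.3
grip_force: 50.0
```

```bash
cat >> h.py <<'E'
Hc=np.array([[583.0,-244.8],[533.2,-313.7],[483.4,-382.6]]); YF=-0.626
def fx(k,L=81):
    "eye (L ahead of TCP) in clevis k axes, and yaw error"
    T=tool(); p=T[:2,3]+L*T[:2,0]-Hc[k]; c,s=np.cos(YF),np.sin(YF)
    return np.round([c*p[0]+s*p[1],-s*p[0]+c*p[1],T[2,3]],1), round(np.arctan2(T[1,0],T[0,0])-YF,4), np.round(r.get_state()['contact_force'],1)
E
python3 -c "
from h import *
print(tool()[:3,3],fx(2))"
```

```text
[ 388.83707323 -183.21231993   99.49173814] (array([-112.5,  106.4,   99.5]), np.float64(0.0026), array([ 0.1, -0.1, -2.9]))
```

>>> carry_out(plan="255 18 53 0 0.003;255 18.5 53 0 0;255 0 0 0 0;255 0 0 0 0;255 0 0 0 0")

```text
time_s: 30.1
eef_pos: [356.6, -289.8, 99.6]
tool_rot: [-0.0, 0.951, -0.308, -0.0]
contact_force: [-0.1, 0.2, -2.0]
opening: 35.2
grip_force: 50.0
```

```bash
python3 -c "
from h import *
print(tool()[:3,3],fx(2))"
```

```text
[ 356.633992   -289.75805207   99.56844556] (array([-76.1,   1. ,  99.6]), np.float64(0.0002), array([-0.1,  0.2, -2. ]))
```

>>> carry_out(plan="255 0 1 40 0;255 0 0 22 0;255 0 0 0 0;255 0 0 0 0;255 0 0 0 0")

```text
time_s: 30.72
eef_pos: [356.5, -291.4, 38.5]
tool_rot: [0.0, 0.951, -0.308, 0.001]
contact_force: [0.9, 0.4, -2.0]
opening: 35.2
grip_force: 50.0
```

```bash
python3 -c "
from h import *
print(tool()[:3,3],fx(2))"
```

```text
[ 356.52798315 -291.40597592   38.507899  ] (array([-75.2,  -0.5,  38.5]), np.float64(-0.001), array([ 0.9,  0.4, -2. ]))
```

>>> carry_out(plan="255 0 -0.5 2 0;255 15 0 0 0;255 15 0 0 0;255 15 0 0 0;255 15 0 0 0")

```text
time_s: 31.35
eef_pos: [405.7, -327.1, 35.4]
tool_rot: [0.0, 0.951, -0.309, -0.0]
contact_force: [0.4, -0.5, -2.6]
opening: 35.6
grip_force: 50.0
```

```bash
python3 -c "
from h import *
print(tool()[:3,3],fx(2))"
```

```text
[ 405.68070643 -327.11141287   35.38642799] (array([-14.5,  -0.7,  35.4]), np.float64(-0.0021), array([ 0.4, -0.5, -2.6]))
```

>>> carry_out(plan="255 8 0 0 0;255 5 0 0 0;255 2 0 0 0;255 1.5 0 0 0;255 0 0 0 0")

```text
time_s: 31.98
eef_pos: [417.8, -335.8, 35.6]
tool_rot: [-0.0, 0.951, -0.309, -0.0]
contact_force: [0.9, -0.4, -2.3]
opening: 35.4
grip_force: 50.0
```

```bash
python3 -c "
from h import *
print(tool()[:3,3],fx(2))"
```

```text
[ 417.82415165 -335.83472261   35.60420296] (array([ 0.5, -0.7, 35.6]), np.float64(-0.0018), array([ 0.9, -0.4, -2.3]))
```

No stop contact yet; push a bit more.

>>> carry_out(plan="255 1 0 0 0;255 1 0 0 0;255 0 0 0 0;255 0 0 0 0")

```text
time_s: 32.48
eef_pos: [418.0, -336.2, 35.1]
tool_rot: [-0.0, 0.951, -0.309, -0.002]
contact_force: [-3.8, 3.6, -1.2]
opening: 35.5
grip_force: 50.0
```

```bash
python3 -c "
from h import *
print(tool()[:3,3],fx(2))"
```

```text
[ 418.00640657 -336.20242707   35.06334344] (array([ 0.8, -0.9, 35.1]), np.float64(-0.0021), array([-3.8,  3.6, -1.2]))
```

>>> carry_out(plan="255 0.5 0 0.7 0;94 0 0 0 0;94 0 0 0 0;94 0 0 0 0;94 0 0 0 0")

```text
time_s: 33.1
eef_pos: [420.5, -337.7, 35.0]
tool_rot: [0.0, 0.951, -0.309, 0.001]
contact_force: [-0.0, -0.8, 0.0]
opening: 53.9
grip_force: 0.0
```

>>> carry_out(plan="94 0 0 -50 0;94 0 0 -50 0;94 0 0 -43 -0.144;94 0 0 0 -0.144;94 0 0 0 -0.144")

```text
time_s: 33.72
eef_pos: [420.3, -337.6, 178.8]
tool_rot: [0.0, 0.995, -0.095, 0.001]
contact_force: [0.4, 0.1, -0.7]
opening: 54.7
grip_force: 0.0
```

>>> carry_out(plan="94 0 0 0 -0.143;94 -2.5 -57 0 0;94 -2.5 -57 0 0;94 -2.5 -57 0 0;94 -2.5 -57 0 0")

```text
time_s: 34.35
eef_pos: [422.1, -107.6, 178.1]
tool_rot: [0.0, 1.0, -0.027, 0.001]
contact_force: [0.9, 0.4, 0.0]
opening: 55.0
grip_force: 0.0
```

>>> carry_out(plan="94 -2.5 -57 0 0;94 -2.5 -57 0 0;94 -2.5 -57 0 0;94 -2.5 -57 0 0;94 -2.5 -57 0 0")

```text
time_s: 34.98
eef_pos: [424.5, 178.1, 178.3]
tool_rot: [-0.0, 1.0, -0.026, 0.001]
contact_force: [0.8, 0.1, 1.1]
opening: 55.0
grip_force: 0.0
```

>>> carry_out(plan="94 0 0 0 0;94 0 0 0 0;94 0 0 0 0;94 0 0 0 0")

```text
time_s: 35.48
eef_pos: [424.7, 175.0, 177.9]
tool_rot: [-0.0, 1.0, -0.027, 0.0]
contact_force: [-0.7, -0.7, -0.1]
opening: 55.0
grip_force: 0.0
```

```bash
cat >> h.py <<'E'
def look(n,eye,yaw):
    T=tool();im=save('wrist',n);e=np.array(eye,float); d=np.array([np.cos(yaw),np.sin(yaw)])
    q,v=bar(im,T,e,e-100*d); d=np.array([np.cos(q[2]),np.sin(q[2])]); g=q[:2]-81*d-T[:2,3]
    y=np.arctan2(T[1,0],T[0,0])
    print('bar',np.round(q,3),round(v,1),'TCP',np.round(T[:3,3],1),'go tool',np.round(T[:2,:2].T@g,1),'turn',round(y-q[2],3))
    print([(np.round(d['box'],1),round(d['confidence'],2),np.round(at('wrist',d['box'][:2],20,T),0)) for d in r.recognise('wrist','bar_0')])
E
python3 -c "
from h import *
look('wrist6.png',(516.7,172.7),-.053)"
```

```text
bar [ 5.17034e+02  1.72453e+02 -5.30000e-02] -146.1 TCP [424.7 175.  177.9] go tool [11.4 -2.4] turn -0.002
[(array([318. , 135.9,  38.3, 159.1]), 0.73, array([470., 174.,  20.])), (array([522.5, 119.2,  63.9, 161.7]), 0.7, array([477., -24.,  20.])), (array([292.8,  25.2, 159. ,  46.3]), 0.62, array([569., 191.,  20.])), (array([ 50.5, 154.3, 101. ,  61.3]), 0.57, array([470., 446.,  20.]))]
```

>>> carry_out(plan="94 11.4 -2.4 20 -0.002;94 0 0 55 0;94 0 0 55 0;94 0 0 30 0;94 0 0 10 0")

```text
time_s: 36.2
eef_pos: [435.4, 176.8, 6.2]
tool_rot: [0.001, 1.0, -0.026, -0.001]
contact_force: [0.7, -0.1, 0.2]
opening: 54.9
grip_force: 0.0
```

>>> carry_out(plan="94 0 0 0 0;255 0 0 0 0;255 0 0 0 0;255 0 0 0 0;255 0 0 0 0")

```text
time_s: 36.83
eef_pos: [436.4, 177.9, 8.8]
tool_rot: [-0.0, 1.0, -0.025, 0.0]
contact_force: [-1.0, -1.2, 6.8]
opening: 35.4
grip_force: 50.0
```

>>> carry_out(plan="255 0 0 0 0;255 0 0 0 0")

```text
time_s: 37.08
eef_pos: [436.4, 178.0, 8.8]
tool_rot: [-0.0, 1.0, -0.025, 0.0]
contact_force: [-1.1, -0.7, 7.0]
opening: 35.1
grip_force: 50.0
```

>>> carry_out(plan="255 0 0 -45 0;255 0 0 -47 0;255 0 57 0 0;255 0 57 0 0;255 0 57 0 0")

```text
time_s: 37.7
eef_pos: [426.2, 5.5, 99.6]
tool_rot: [-0.0, 1.0, -0.025, -0.0]
contact_force: [0.9, 0.0, -3.8]
opening: 35.7
grip_force: 50.0
```

>>> carry_out(plan="255 0 57 0 0;255 0 57 0 0;255 -4 57 0 0.144;255 -8 55 0 0.144;255 0 0 0 0.144")

```text
time_s: 38.33
eef_pos: [393.4, -218.4, 98.9]
tool_rot: [-0.0, 0.97, -0.245, -0.002]
contact_force: [-0.2, 0.2, -3.6]
opening: 35.0
grip_force: 50.0
```

>>> carry_out(plan="255 0 0 0 0.144;255 0 0 0 0;255 0 0 0 0;255 0 0 0 0")

```text
time_s: 38.83
eef_pos: [396.2, -215.6, 99.8]
tool_rot: [-0.0, 0.952, -0.308, -0.0]
contact_force: [0.1, 0.8, -3.4]
opening: 35.7
grip_force: 50.0
```

```bash
python3 -c "
from h import *
print(tool()[:3,3],fx(1))"
```

```text
[ 396.21310136 -215.62644109   99.75816946] (array([-87.5,  -0.7,  99.8]), np.float64(0.0008), array([ 0.1,  0.8, -3.4]))
```

>>> carry_out(plan="255 12 -0.7 20 0;255 0 0 30 0;255 0 0 13 0;255 0 0 0 0;255 0 0 0 0")

```text
time_s: 39.45
eef_pos: [407.1, -222.5, 37.6]
tool_rot: [-0.0, 0.951, -0.308, 0.001]
contact_force: [0.0, -0.0, -2.7]
opening: 35.5
grip_force: 50.0
```

```bash
python3 -c "
from h import *
print(tool()[:3,3],fx(1))"
```

```text
[ 407.10758721 -222.46766843   37.59508118] (array([-74.6,   0. ,  37.6]), np.float64(-0.0001), array([ 0. , -0. , -2.7]))
```

>>> carry_out(plan="255 0 0 1 0;255 15 0 0 0;255 15 0 0 0;255 15 0 0 0;255 15 0 0 0")

```text
time_s: 40.08
eef_pos: [456.0, -258.4, 35.7]
tool_rot: [0.0, 0.951, -0.308, -0.0]
contact_force: [-0.4, -0.6, -3.9]
opening: 35.6
grip_force: 50.0
```

>>> carry_out(plan="255 8 0 0 0;255 5 0 0 0;255 1.5 0 0 0;255 1 0 0 0;255 0 0 0 0")

```text
time_s: 40.7
eef_pos: [467.3, -266.5, 35.9]
tool_rot: [-0.0, 0.951, -0.308, -0.0]
contact_force: [-0.5, 0.5, -3.6]
opening: 35.4
grip_force: 50.0
```

```bash
python3 -c "
from h import *
print(tool()[:3,3],fx(1))"
```

```text
[ 467.34027166 -266.52015919   35.88948598] (array([-0. , -0.4, 35.9]), np.float64(-0.0007), array([-0.5,  0.5, -3.6]))
```

>>> carry_out(plan="255 1 0 0 0;255 1 0 0 0;255 0.5 0 0 0;255 0 0 0 0")

```text
time_s: 41.2
eef_pos: [468.5, -267.7, 35.5]
tool_rot: [-0.0, 0.951, -0.308, -0.001]
contact_force: [-2.0, 3.3, -2.4]
opening: 35.3
grip_force: 50.0
```

```bash
python3 -c "
from h import *
print(tool()[:3,3],fx(1))"
```

```text
[ 468.51027356 -267.65781483   35.52467736] (array([ 1.6, -0.7, 35.5]), np.float64(-0.0008), array([-2. ,  3.3, -2.4]))
```

>>> carry_out(plan="255 1 0 0.7 0;255 0 0 0 0;94 0 0 0 0;94 0 0 0 0;94 0 0 0 0")

```text
time_s: 41.82
eef_pos: [471.5, -269.2, 35.8]
tool_rot: [0.0, 0.951, -0.308, 0.001]
contact_force: [-0.3, 1.3, -0.1]
opening: 53.2
grip_force: 0.0
```

>>> carry_out(plan="94 0 0 0 0;94 0 0 -50 0;94 0 0 -50 0;94 0 0 -42 -0.138;94 0 0 0 -0.138")

```text
time_s: 42.45
eef_pos: [472.8, -269.7, 181.6]
tool_rot: [0.001, 0.985, -0.172, 0.005]
contact_force: [-1.3, 0.1, -0.3]
opening: 54.7
grip_force: 0.0
```

>>> carry_out(plan="94 0 0 0 -0.138;94 0 0 0 -0.137;94 -11.5 -48.5 0 0;94 -11.5 -48.5 0 0;94 -11.5 -48.5 0 0")

```text
time_s: 43.08
eef_pos: [446.8, -119.9, 177.3]
tool_rot: [0.0, 0.999, -0.038, 0.0]
contact_force: [1.8, 0.5, -0.1]
opening: 54.4
grip_force: 0.0
```

>>> carry_out(plan="94 -11.5 -48.5 0 0;94 -11.5 -48.5 0 0;94 0 0 0 0;94 0 0 0 0;94 0 0 0 0")

```text
time_s: 43.7
eef_pos: [431.5, -23.5, 177.1]
tool_rot: [0.0, 0.999, -0.039, -0.0]
contact_force: [-0.1, -0.1, -0.0]
opening: 54.9
grip_force: 0.0
```

```bash
python3 -c "
from h import *
look('wrist7.png',(521.5,-34.2),-.075)"
```

```text
bar [ 5.21469e+02 -3.43360e+01 -7.70000e-02] -145.2 TCP [431.5 -23.5 177.1] go tool [9.5 3.9] turn -0.0
[(array([615.5, 175.9,  48. ,  91.1]), 0.96, array([ 416., -333.,   20.])), (array([322.3, 136. ,  37.8, 157.2]), 0.9, array([477., -30.,  20.])), (array([585. , 120.4, 101.9, 116.4]), 0.81, array([ 475., -289.,   20.])), (array([ 79.2,  37. , 157.3,  74. ]), 0.26, array([587., 187.,  20.]))]
```

>>> carry_out(plan="94 9.5 3.9 20 0;94 0 0 55 0;94 0 0 55 0;94 0 0 30 0;94 0 0 9 0")

```text
time_s: 44.42
eef_pos: [439.5, -28.3, 6.4]
tool_rot: [0.001, 0.999, -0.039, -0.002]
contact_force: [0.5, 0.2, -0.2]
opening: 54.8
grip_force: 0.0
```

>>> carry_out(plan="94 0 0 0 0;255 0 0 0 0;255 0 0 0 0;255 0 0 0 0;255 0 0 0 0")

```text
time_s: 45.05
eef_pos: [441.2, -27.1, 9.1]
tool_rot: [-0.0, 0.999, -0.038, 0.001]
contact_force: [-1.2, -0.8, 6.6]
opening: 35.2
grip_force: 50.0
```

>>> carry_out(plan="255 0 0 0 0;255 0 0 0 0")

```text
time_s: 45.3
eef_pos: [441.1, -27.1, 9.1]
tool_rot: [-0.0, 0.999, -0.038, 0.001]
contact_force: [-0.6, -1.3, 6.8]
opening: 35.1
grip_force: 50.0
```

>>> carry_out(plan="255 0 0 -45 0;255 0 0 -47 0;255 3 57 0 0;255 3 57 0 0.137;255 3 0 0 0.137")

```text
time_s: 45.92
eef_pos: [439.2, -144.7, 99.6]
tool_rot: [-0.0, 0.984, -0.179, -0.001]
contact_force: [-0.0, 1.0, -3.4]
opening: 35.4
grip_force: 50.0
```

>>> carry_out(plan="255 0 0 0 0.137;255 0 0 0 0.138;255 0 0 0 0;255 0 0 0 0;255 0 0 0 0")

```text
time_s: 46.55
eef_pos: [440.7, -141.8, 100.0]
tool_rot: [-0.0, 0.952, -0.307, -0.0]
contact_force: [-0.5, -0.1, -3.3]
opening: 35.3
grip_force: 50.0
```

```bash
python3 -c "
from h import *
print(tool()[:3,3],fx(0))"
```

```text
[ 440.73372806 -141.80798434  100.04195755] (array([-94.6,   0.3, 100. ]), np.float64(0.0024), array([-0.5, -0.1, -3.3]))
```

>>> carry_out(plan="255 19.6 0.3 20 0.002;255 0 0 30 0;255 0 0 13 0;255 0 0 0 0;255 0 0 0 0")

```text
time_s: 47.18
eef_pos: [457.2, -153.6, 37.9]
tool_rot: [-0.0, 0.951, -0.308, 0.001]
contact_force: [0.6, -0.0, -2.2]
opening: 35.6
grip_force: 50.0
```

```bash
python3 -c "
from h import *
print(tool()[:3,3],fx(0))"
```

```text
[ 457.21608829 -153.58880108   37.92311809] (array([-74.4,   0.2,  37.9]), np.float64(-0.0001), array([ 0.6, -0. , -2.2]))
```

>>> carry_out(plan="255 0 0.2 1 0;255 15 0 0 0;255 15 0 0 0;255 15 0 0 0;255 15 0 0 0")

```text
time_s: 47.8
eef_pos: [506.1, -189.9, 36.0]
tool_rot: [0.0, 0.951, -0.309, -0.0]
contact_force: [0.4, 0.1, -2.6]
opening: 35.6
grip_force: 50.0
```

>>> carry_out(plan="255 8 0 0 0;255 5 0 0 0;255 1.5 0 0 0;255 1 0 0 0;255 0 0 0 0")

```text
time_s: 48.42
eef_pos: [517.4, -197.9, 36.2]
tool_rot: [-0.0, 0.951, -0.308, -0.0]
contact_force: [0.9, 0.4, -2.3]
opening: 35.5
grip_force: 50.0
```

>>> carry_out(plan="255 1 0 0 0;255 1 0 0 0;255 0.5 0 0 0;255 0 0 0 0")

```text
time_s: 48.92
eef_pos: [518.0, -198.8, 35.6]
tool_rot: [0.0, 0.951, -0.308, -0.002]
contact_force: [-2.3, 4.4, -0.6]
opening: 35.7
grip_force: 50.0
```

```bash
python3 -c "
from h import *
print(tool()[:3,3],fx(0))"
```

```text
[ 518.01177588 -198.83002213   35.64906711] (array([ 1.4, -0.9, 35.6]), np.float64(-0.0005), array([-2.3,  4.4, -0.6]))
```

>>> carry_out(plan="255 1 0 0.7 0;255 0 0 0 0;94 0 0 0 0;94 0 0 0 0;94 0 0 0 0")

```text
time_s: 49.55
eef_pos: [521.4, -200.5, 35.9]
tool_rot: [-0.0, 0.951, -0.308, 0.001]
contact_force: [-0.4, 0.1, 0.9]
opening: 52.9
grip_force: 0.0
```

>>> carry_out(plan="94 0 0 0 0;94 0 0 -50 0;94 0 0 -50 0;94 0 30 -42 0;94 0 50 0 0")

```text
time_s: 50.18
eef_pos: [476.3, -265.9, 181.9]
tool_rot: [0.0, 0.952, -0.307, 0.005]
contact_force: [0.6, -0.4, -1.5]
opening: 55.0
grip_force: 0.0
```

>>> carry_out(plan="94 0 0 0 0;94 0 0 0 0;94 0 0 0 0")

```text
time_s: 50.55
eef_pos: [473.9, -264.5, 177.1]
tool_rot: [0.0, 0.951, -0.308, -0.0]
contact_force: [-1.0, -0.5, -0.0]
opening: 54.8
grip_force: 0.0
```

Run:
```python
from h import *
np.set_printoptions(precision=1,suppress=True)
T=tool();print(T[:3,3]);np.save('T8.npy',T);im=save('wrist','wrist8.png')
for k in range(3):
    u=proj('wrist',np.array([*Hc[k],60.]),T); print(u,end=' ')
    try:
        c,st=dark(im,u); print(c,st,at('wrist',c,60,T)[:2]-Hc[k])
    except Exception as e: print(e)
cv2.imwrite('pics/w8c.png',cv2.resize(im[0:230,130:510,::-1],None,fx=2.1,fy=2.1,interpolation=cv2.INTER_CUBIC))
```

```text
[ 473.9 -264.5  177.1]
[221.6 102.6] [222.2 100.3] [  7   6  21  19 282] [ 1.1 -1.6]
[326.  102.1] [325.7 100.6] [  6   5  21  21 337] [ 1.1 -0.5]
[430.1 103. ] [429.7 101. ] [  6   6  20  20 310] [ 1.6 -0.5]
```

View pics/w8c.png

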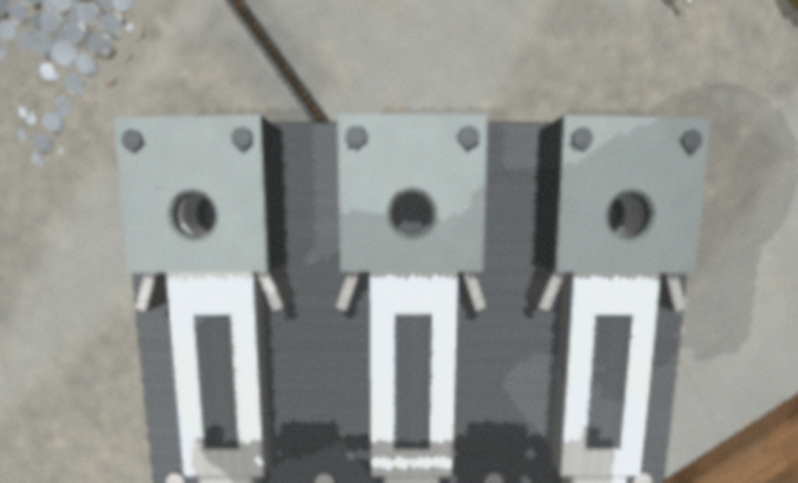

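All three bars sit in the slots and the hole rims at (192,214), (411,213), (630,214) in the crop show the eyes lined up. Next come the pins, without turning the tool.

>>> carry_out(plan="94 -20.1 -51.4 0 0;94 -20.1 -51.4 0 0;94 -20.1 -51.4 0 0;94 -20.1 -51.4 0 0;94 -20.1 -51.4 0 0", squeeze=40)

```text
time_s: 51.22
eef_pos: [543.3, 4.8, 177.3]
tool_rot: [0.0, 0.952, -0.308, 0.0]
contact_force: [1.1, 0.4, 0.0]
opening: 54.6
grip_force: 0.0
```

>>> carry_out(plan="94 -20.1 -51.4 0 0;94 -20.1 -51.4 0 0;94 -20.1 -51.4 0 0;94 -20.1 -51.4 0 0;94 0 0 0 0")

```text
time_s: 51.85
eef_pos: [598.6, 220.2, 176.1]
tool_rot: [0.0, 0.952, -0.306, -0.0]
contact_force: [-0.5, -1.1, -0.2]
opening: 54.9
grip_force: 0.0
```

>>> carry_out(plan="94 0 0 0 0;94 0 0 0 0;94 0 0 0 0")

```text
time_s: 52.22
eef_pos: [598.3, 214.8, 177.8]
tool_rot: [-0.0, 0.951, -0.309, 0.0]
contact_force: [0.4, -0.3, -0.6]
opening: 55.1
grip_force: 0.0
```

```bash
cat >> h.py <<'E'
def go(p):
    T=tool(); d=np.array(p)-T[:len(p),3]
    print('TCP',np.round(T[:3,3],1),'go',np.round(T[:2,:2].T@d[:2],1),np.round(-d[2:],1),'yaw',round(np.arctan2(T[1,0],T[0,0]),4),np.round(r.get_state()['contact_force'],1))
E
python3 -c "
from h import *
go((598.6,216.8,66))"
```

```text
TCP [598.3 214.8 177.8] go [-0.9 -1.8] [111.8] yaw -0.6281 [ 0.4 -0.3 -0.6]
```

>>> carry_out(plan="94 -0.9 -1.8 20 0;94 0 0 50 0;94 0 0 34 0;94 0 0 8 0;255 0 0 0 0")

```text
time_s: 52.85
eef_pos: [599.3, 217.6, 66.1]
tool_rot: [-0.0, 0.951, -0.308, 0.0]
contact_force: [-0.2, -0.0, -0.4]
opening: 50.7
grip_force: 0.0
```

>>> carry_out(plan="255 0 0 0 0;255 0 0 0 0;255 0 0 0 0;255 0 0 0 0;255 0 0 0 0")

```text
time_s: 53.48
eef_pos: [599.0, 218.0, 66.5]
tool_rot: [-0.0, 0.951, -0.308, 0.0]
contact_force: [-2.1, 0.6, 5.3]
opening: 24.9
grip_force: 40.0
```

>>> carry_out(plan="255 0 0 -20 0;255 0 0 -40 0;255 0 0 -40 0;255 0 0 0 0;255 0 0 0 0")

```text
time_s: 54.1
eef_pos: [597.7, 217.6, 164.1]
tool_rot: [0.001, 0.951, -0.309, -0.001]
contact_force: [-1.8, -0.1, -3.1]
opening: 25.4
grip_force: 40.0
```

```bash
python3 -c "
from h import *
go((483.9,-383,120))"
```

```text
TCP [597.7 217.6 164.1] go [260.4 553.1] [44.1] yaw -0.6273 [-1.8 -0.1 -3.1]
```

>>> carry_out(plan="255 23.7 50.3 0 0;255 23.7 50.3 0 0;255 23.7 50.3 0 0;255 23.7 50.3 0 0;255 23.7 50.3 0 0")

```text
time_s: 54.72
eef_pos: [545.5, -57.1, 163.5]
tool_rot: [0.001, 0.951, -0.308, -0.002]
contact_force: [1.1, -0.2, -0.3]
opening: 25.3
grip_force: 40.0
```

>>> carry_out(plan="255 23.7 50.3 0 0;255 23.7 50.3 0 0;255 23.7 50.3 0 0;255 23.7 50.3 0 0;255 23.7 50.3 0 0")

```text
time_s: 55.35
eef_pos: [494.1, -329.8, 163.3]
tool_rot: [-0.0, 0.951, -0.308, -0.002]
contact_force: [1.6, -1.0, -1.2]
opening: 24.7
grip_force: 40.0
```

>>> carry_out(plan="255 23 50 15 0;255 0 0 15 0;255 0 0 0 0;255 0 0 0 0;255 0 0 0 0")

```text
time_s: 55.98
eef_pos: [485.8, -381.6, 136.3]
tool_rot: [0.0, 0.952, -0.307, 0.001]
contact_force: [-0.6, 0.3, -1.5]
opening: 25.0
grip_force: 40.0
```

```bash
python3 -c "
from h import *
go((483.9,-383,120))
T=tool();np.save('T9.npy',T);im=save('wrist','wrist9.png')
for k in range(3):
    u=proj('wrist',np.array([*(Hc[k]+[.5,-.35]),60.]),T); print(u, dark(im,u))
print('tip',proj('wrist',T[:3,3]+[0,0,-54.5],T))
cv2.imwrite('pics/w9c.png',cv2.resize(im[80:280,220:440,::-1],None,fx=3,fy=3,interpolation=cv2.INTER_CUBIC))
"
```

```text
TCP [ 485.8 -381.6  136.3] go [-0.7  2.2] [16.3] yaw -0.6248 [-0.6  0.3 -1.5]
[103.69693013 208.58770794] (array([100.37037037, 209.45925926]), array([  8,   7,  17,  20, 135], dtype=int32))
[210.43320604 209.04171289] (array([207.59340659, 214.20879121]), array([ 7,  9, 19, 18, 91], dtype=int32))
[322.47944439 209.32245546] (array([321.82758621, 202.86206897]), array([ 9,  7, 15,  7, 58], dtype=int32))
tip [319.59817395 218.15584755]
```

View pics/w9c.png

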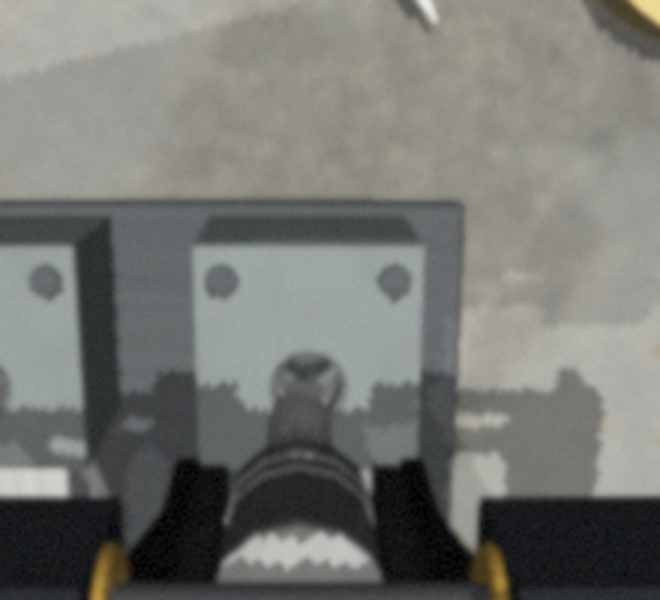

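The hole rim is at (308,386) in the crop and the pin tip right before it at column 300, as predicted. I'm applying the small correction and descending.

>>> carry_out(plan="255 -0.7 2.2 6 0.001;255 0 0 6 0;255 0 0 8 0;255 0 0 8 0;255 0 0 0 0")

```text
time_s: 56.65
eef_pos: [482.5, -383.7, 106.3]
tool_rot: [-0.0, 0.951, -0.309, -0.001]
contact_force: [-0.1, 0.2, -1.8]
opening: 25.3
grip_force: 40.0
```

```bash
python3 -c "
from h import *
go((483.9,-383,66.5))"
```

```text
TCP [ 482.5 -383.7  106.3] go [ 0.7 -1.3] [39.8] yaw -0.628 [-0.1  0.2 -1.8]
```

>>> carry_out(plan="255 0 0 0 0;255 0 0 7 0;255 0 0 7 0;255 0 0 7 0;255 0 0 0 0")

```text
time_s: 57.28
eef_pos: [482.6, -383.7, 85.5]
tool_rot: [-0.0, 0.951, -0.309, -0.001]
contact_force: [-0.9, 0.2, -1.0]
opening: 25.0
grip_force: 40.0
```

```bash
python3 -c "
from h import *
go((483.9,-383,66.5))"
```

```text
TCP [ 482.6 -383.7   85.5] go [ 0.6 -1.3] [19.] yaw -0.6279 [-0.9  0.2 -1. ]
```

>>> carry_out(plan="255 0.3 -0.7 3 0;255 0 0 6 0;255 0 0 5 0;255 0 0 3 0;255 0 0 0 0")

```text
time_s: 57.9
eef_pos: [483.5, -383.5, 69.1]
tool_rot: [-0.0, 0.951, -0.309, -0.0]
contact_force: [-0.4, 0.6, -0.7]
opening: 25.5
grip_force: 40.0
```

```bash
python3 -c "
from h import *
go((483.9,-383,66.5))"
```

```text
TCP [ 483.5 -383.5   69.1] go [ 0.  -0.6] [2.6] yaw -0.6278 [-0.4  0.6 -0.7]
```

Tip is in the lower block. Press to seat, watching for the contact force.

>>> carry_out(plan="255 0 0 2 0;255 0 0 1 0;255 0 0 1 0;255 0 0 0 0;255 0 0 0 0")

```text
time_s: 58.52
eef_pos: [483.8, -383.6, 66.6]
tool_rot: [0.0, 0.951, -0.309, 0.0]
contact_force: [-0.5, 2.8, 5.1]
opening: 25.0
grip_force: 40.0
```

>>> carry_out(plan="94 0 0 0 0;94 0 0 0 0;94 0 0 0 0;94 0 0 0 0;94 0 0 -50 0")

```text
time_s: 59.15
eef_pos: [481.0, -382.0, 111.5]
tool_rot: [-0.001, 0.951, -0.309, -0.005]
contact_force: [0.8, 0.1, 0.2]
opening: 54.3
grip_force: 0.0
```

>>> carry_out(plan="94 0 0 -55 0;94 -23.4 -49.2 0 0;94 -23.4 -49.2 0 0;94 -23.4 -49.2 0 0;94 -23.4 -49.2 0 0")

```text
time_s: 59.78
eef_pos: [523.7, -167.7, 170.6]
tool_rot: [-0.0, 0.951, -0.309, 0.0]
contact_force: [-0.1, 0.3, -0.1]
opening: 55.1
grip_force: 0.0
```

>>> carry_out(plan="94 -23.4 -49.2 0 0;94 -23.4 -49.2 0 0;94 -23.4 -49.2 0 0;94 -23.4 -49.2 0 0;94 -23.4 -49.2 0 0")

```text
time_s: 60.4
eef_pos: [573.5, 100.3, 170.6]
tool_rot: [-0.0, 0.951, -0.309, 0.0]
contact_force: [0.2, -0.2, 0.1]
opening: 55.0
grip_force: 0.0
```

>>> carry_out(plan="94 -23.4 -49.2 0 0;94 0 0 0 0;94 0 0 0 0;94 0 0 0 0;94 0 0 0 0")

```text
time_s: 61.02
eef_pos: [583.2, 150.9, 170.7]
tool_rot: [-0.0, 0.951, -0.31, 0.0]
contact_force: [-0.2, -0.1, -0.3]
opening: 55.3
grip_force: 0.0
```

```bash
python3 -c "
from h import *
go((583,152.6,66))"
```

```text
TCP [583.2 150.9 170.7] go [-1.2 -1.2] [104.7] yaw -0.6294 [-0.2 -0.1 -0.3]
```

>>> carry_out(plan="94 -1.2 -1.2 20 -0.002;94 0 0 45 0;94 0 0 32 0;94 0 0 8 0;255 0 0 0 0")

```text
time_s: 61.65
eef_pos: [583.5, 153.5, 65.9]
tool_rot: [-0.0, 0.951, -0.308, 0.0]
contact_force: [-0.8, -0.6, 0.3]
opening: 50.8
grip_force: 0.0
```

>>> carry_out(plan="255 0 0 0 0;255 0 0 0 0;255 0 0 0 0;255 0 0 0 0;255 0 0 0 0")

```text
time_s: 62.28
eef_pos: [583.3, 153.8, 66.4]
tool_rot: [-0.0, 0.952, -0.308, 0.0]
contact_force: [-2.3, -1.3, 5.5]
opening: 24.8
grip_force: 40.0
```

>>> carry_out(plan="255 0 0 -20 0;255 0 0 -40 0;255 0 0 -40 0;255 0 0 0 0;255 0 0 0 0")

```text
time_s: 62.9
eef_pos: [582.1, 153.6, 164.3]
tool_rot: [0.0, 0.951, -0.308, -0.001]
contact_force: [-1.4, -0.7, -1.5]
opening: 25.4
grip_force: 40.0
```

```bash
python3 -c "
from h import *
go((533.7,-314.1,120))"
```

```text
TCP [582.1 153.6 164.3] go [234.9 407.3] [44.3] yaw -0.6264 [-1.4 -0.7 -1.5]
```

>>> carry_out(plan="255 29.2 50.7 0 0;255 29.2 50.7 0 0;255 29.2 50.7 0 0;255 29.2 50.7 0 0;255 29.2 50.7 0 0")

```text
time_s: 63.52
eef_pos: [551.4, -138.8, 163.4]
tool_rot: [0.0, 0.951, -0.308, -0.002]
contact_force: [0.0, -0.5, -2.2]
opening: 24.6
grip_force: 40.0
```

>>> carry_out(plan="255 29.2 50.7 0 0;255 29.2 50.7 0 0;255 29.2 50.7 0 0;255 1.3 1.7 15 0;255 0 0 15 0")

```text
time_s: 64.15
eef_pos: [533.6, -313.6, 132.7]
tool_rot: [-0.0, 0.951, -0.308, -0.002]
contact_force: [-0.7, 0.5, -1.6]
opening: 25.1
grip_force: 40.0
```

>>> carry_out(plan="255 0 0 0 0;255 0 0 0 0;255 0 0 0 0;255 0 0 0 0")

```text
time_s: 64.65
eef_pos: [535.3, -313.6, 136.1]
tool_rot: [-0.0, 0.952, -0.307, 0.001]
contact_force: [-0.4, 0.1, -1.2]
opening: 25.3
grip_force: 40.0
```

```bash
python3 -c "
from h import *
go((533.7,-314.1,120))"
```

```text
TCP [ 535.3 -313.6  136.1] go [-1.   1.4] [16.1] yaw -0.625 [-0.4  0.1 -1.2]
```

>>> carry_out(plan="255 -0.5 0.8 6 0.001;255 0 0 6 0;255 0 0 8 0;255 0 0 8 0;255 0 0 0 0")

```text
time_s: 65.28
eef_pos: [533.3, -314.1, 106.3]
tool_rot: [-0.0, 0.951, -0.308, -0.001]
contact_force: [-1.1, 0.2, -1.9]
opening: 24.8
grip_force: 40.0
```

>>> carry_out(plan="255 0 0 0 0;255 0 0 0 0")

```text
time_s: 65.53
eef_pos: [534.2, -314.4, 107.8]
tool_rot: [0.0, 0.951, -0.308, 0.0]
contact_force: [-0.0, 0.0, -1.2]
opening: 24.6
grip_force: 40.0
```

```bash
python3 -c "
from h import *
go((533.7,-314.1,66.5))"
```

```text
TCP [ 534.2 -314.4  107.8] go [-0.6  0. ] [41.3] yaw -0.6268 [-0.   0.  -1.2]
```

>>> carry_out(plan="255 -0.2 0 7 0;255 0 0 7 0;255 0 0 7 0;255 0 0 6 0;255 0 0 0 0")

```text
time_s: 66.15
eef_pos: [533.4, -314.1, 79.6]
tool_rot: [-0.0, 0.951, -0.308, -0.001]
contact_force: [-0.0, -0.1, -0.6]
opening: 25.4
grip_force: 40.0
```

>>> carry_out(plan="255 0 0 5 0;255 0 0 4 0;255 0 0 2 0;255 0 0 0 0;255 0 0 0 0")

```text
time_s: 66.78
eef_pos: [533.9, -314.2, 69.6]
tool_rot: [0.0, 0.951, -0.308, 0.0]
contact_force: [0.3, -0.7, -1.0]
opening: 25.3
grip_force: 40.0
```

>>> carry_out(plan="255 0 0 2 0;255 0 0 1.5 0;255 0 0 1 0;255 0 0 0 0;255 0 0 0 0")

```text
time_s: 67.4
eef_pos: [533.9, -314.2, 66.5]
tool_rot: [0.0, 0.951, -0.308, 0.0]
contact_force: [-2.0, 2.6, 5.5]
opening: 25.2
grip_force: 40.0
```

>>> carry_out(plan="94 0 0 0 0;94 0 0 0 0;94 0 0 0 0;94 0 0 0 0;94 0 0 -50 0")

```text
time_s: 68.03
eef_pos: [530.9, -313.1, 111.0]
tool_rot: [-0.0, 0.951, -0.309, -0.005]
contact_force: [1.2, -0.3, 0.1]
opening: 54.3
grip_force: 0.0
```

>>> carry_out(plan="94 0 0 -55 0;94 -28.3 -49.6 0 0;94 -28.3 -49.6 0 0;94 -28.3 -49.6 0 0;94 -28.3 -49.6 0 0")

```text
time_s: 68.65
eef_pos: [558.5, -85.4, 170.1]
tool_rot: [-0.0, 0.951, -0.308, 0.0]
contact_force: [0.9, -0.4, 0.1]
opening: 55.4
grip_force: 0.0
```

>>> carry_out(plan="94 -28.3 -49.6 0 0;94 -28.3 -49.6 0 0;94 -28.3 -49.6 0 0;94 -28.3 -49.6 0 0;94 14.1 -48.3 0 0")

```text
time_s: 69.28
eef_pos: [622.1, 173.8, 170.7]
tool_rot: [-0.0, 0.952, -0.307, -0.0]
contact_force: [0.0, -0.4, -0.0]
opening: 54.8
grip_force: 0.0
```

>>> carry_out(plan="94 14.1 -48.3 0 0;94 0 0 0 0;94 0 0 0 0;94 0 0 0 0;94 0 0 0 0")

```text
time_s: 69.9
eef_pos: [662.3, 201.0, 170.8]
tool_rot: [-0.0, 0.951, -0.309, 0.0]
contact_force: [0.1, 0.4, -0.4]
opening: 54.8
grip_force: 0.0
```

```bash
python3 -c "
from h import *
go((662.5,201.8,66))"
```

```text
TCP [662.3 201.  170.8] go [-0.3 -0.8] [104.8] yaw -0.6273 [ 0.1  0.4 -0.4]
```

>>> carry_out(plan="94 -0.3 -0.8 20 0;94 0 0 45 0;94 0 0 32 0;94 0 0 8 0;255 0 0 0 0")

```text
time_s: 70.53
eef_pos: [663.3, 202.4, 65.7]
tool_rot: [-0.0, 0.951, -0.308, 0.0]
contact_force: [0.2, -0.2, 0.1]
opening: 50.2
grip_force: 0.0
```

>>> carry_out(plan="255 0 0 0 0;255 0 0 0 0;255 0 0 0 0;255 0 0 0 0;255 0 0 0 0")

```text
time_s: 71.15
eef_pos: [663.3, 202.7, 66.1]
tool_rot: [-0.0, 0.951, -0.308, 0.001]
contact_force: [-2.0, 0.1, 5.5]
opening: 25.0
grip_force: 40.0
```

>>> carry_out(plan="255 0 0 -20 0;255 0 0 -40 0;255 0 0 -40 0;255 0 0 0 0;255 0 0 0 0")

```text
time_s: 71.78
eef_pos: [661.9, 202.3, 163.2]
tool_rot: [0.001, 0.951, -0.309, -0.001]
contact_force: [-0.0, 0.3, -1.8]
opening: 25.2
grip_force: 40.0
```

```bash
python3 -c "
from h import *
go((575,140)); go((583.4,-245.1,120))"
```

```text
TCP [661.9 202.3 163.2] go [-33.8 101.4] [] yaw -0.6274 [-0.   0.3 -1.8]
TCP [661.9 202.3 163.2] go [199.1 408.3] [43.2] yaw -0.6274 [-0.   0.3 -1.8]
```

>>> carry_out(plan="255 -17 50.7 0 0;255 -17 50.7 0 0;255 33.3 43.9 0 0;255 33.3 43.9 0 0;255 33.3 43.9 0 0")

```text
time_s: 72.4
eef_pos: [578.1, -26.5, 162.9]
tool_rot: [0.001, 0.951, -0.308, -0.002]
contact_force: [0.3, 0.7, -1.8]
opening: 24.9
grip_force: 40.0
```

>>> carry_out(plan="255 33.3 43.9 0 0;255 33.3 43.9 0 0;255 33.3 43.9 0 0;255 33.3 43.9 0 0;255 0 0 15 0")

```text
time_s: 73.03
eef_pos: [583.6, -248.8, 148.1]
tool_rot: [0.0, 0.95, -0.311, -0.001]
contact_force: [-1.5, 0.4, -1.1]
opening: 24.9
grip_force: 40.0
```

>>> carry_out(plan="255 0 0 15 0;255 0 0 0 0;255 0 0 0 0;255 0 0 0 0;255 0 0 0 0")

```text
time_s: 73.65
eef_pos: [584.8, -244.9, 135.7]
tool_rot: [-0.0, 0.951, -0.308, 0.001]
contact_force: [0.2, -0.4, -1.4]
opening: 25.0
grip_force: 40.0
```

```bash
python3 -c "
from h import *
go((583.4,-245.1,120))"
```

```text
TCP [ 584.8 -244.9  135.7] go [-1.1  1. ] [15.7] yaw -0.6261 [ 0.2 -0.4 -1.4]
```

>>> carry_out(plan="255 -0.6 0.6 6 0;255 0 0 6 0;255 0 0 8 0;255 0 0 8 0;255 0 0 0 0")

```text
time_s: 74.28
eef_pos: [582.9, -245.3, 105.7]
tool_rot: [0.0, 0.951, -0.308, -0.001]
contact_force: [-0.1, -0.3, -1.0]
opening: 24.7
grip_force: 40.0
```

>>> carry_out(plan="255 0 0 0 0;255 0 0 0 0")

```text
time_s: 74.53
eef_pos: [583.9, -245.5, 107.3]
tool_rot: [-0.0, 0.951, -0.308, 0.0]
contact_force: [-0.5, -0.3, -0.2]
opening: 25.0
grip_force: 40.0
```

```bash
python3 -c "
from h import *
go((583.4,-245.1,66.5))"
```

```text
TCP [ 583.9 -245.5  107.3] go [-0.6 -0.1] [40.8] yaw -0.6268 [-0.5 -0.3 -0.2]
```

>>> carry_out(plan="255 -0.2 0 7 0;255 0 0 7 0;255 0 0 7 0;255 0 0 6 0;255 0 0 0 0")

```text
time_s: 75.15
eef_pos: [583.0, -245.2, 79.1]
tool_rot: [0.0, 0.951, -0.308, -0.001]
contact_force: [0.3, 0.3, -0.2]
opening: 25.1
grip_force: 40.0
```

>>> carry_out(plan="255 0 0 5 0;255 0 0 4 0;255 0 0 2 0;255 0 0 0 0;255 0 0 0 0")

```text
time_s: 75.78
eef_pos: [583.6, -245.4, 69.1]
tool_rot: [0.0, 0.951, -0.308, 0.0]
contact_force: [0.2, -0.2, -1.4]
opening: 25.0
grip_force: 40.0
```

>>> carry_out(plan="255 0 0 2 0;255 0 0 1.5 0;255 0 0 1 0;255 0 0 0 0;255 0 0 0 0")

```text
time_s: 76.4
eef_pos: [583.5, -245.3, 66.0]
tool_rot: [0.0, 0.951, -0.308, 0.0]
contact_force: [-2.5, 1.2, 6.0]
opening: 25.2
grip_force: 40.0
```

>>> carry_out(plan="94 0 0 0 0;94 0 0 0 0;94 0 0 0 0;94 0 0 0 0;94 0 0 -50 0")

```text
time_s: 77.03
eef_pos: [580.4, -244.5, 110.3]
tool_rot: [0.0, 0.951, -0.309, -0.005]
contact_force: [1.7, 0.7, -0.2]
opening: 54.2
grip_force: 0.0
```

>>> carry_out(plan="94 0 0 -55 0;94 -40 -20 0 0;94 -40 -20 0 0;94 -40 20 0 0;94 0 0 0 0")

```text
time_s: 77.65
eef_pos: [495.2, -158.0, 169.6]
tool_rot: [-0.0, 0.951, -0.308, -0.001]
contact_force: [0.2, -0.3, 0.4]
opening: 55.0
grip_force: 0.0
```

>>> carry_out(plan="94 0 0 0 0;94 0 0 0 0;94 0 0 0 0;94 0 0 0 0")

```text
time_s: 78.15
eef_pos: [498.3, -158.9, 169.1]
tool_rot: [0.0, 0.951, -0.308, -0.0]
contact_force: [0.2, 0.8, -0.6]
opening: 55.0
grip_force: 0.0
```

Run:
```python
from h import *
np.set_printoptions(precision=1,suppress=True)
T=tool();print(T[:3,3]);im=save('wrist','wrist10.png')
for d in r.recognise('wrist','pin_0'): print('w pin',np.array(d['box']),d['confidence'],at('wrist',d['box'][:2],80,T))
print('expected',[proj('wrist',np.array([*h,z]),T) for h in Hc for z in (60.,96.)])
save('side','side10.png')
for d in r.recognise('side','pin_0'): print('s pin',np.array(d['box']),d['confidence'])
print('expected',[proj('side',np.array([*h,z])) for h in Hc for z in (60.,96.)])
for n in ['tape','scissors','screwdriver']: print(n,[np.array(d['box']) for d in r.recognise('side',n)][:1])
# bar windows in frame 8 against the home position: dark window span along fixture x
T8=np.load('T8.npy');g=cv2.imread('pics/wrist8.png',0)
u=np.array([np.cos(YF),np.sin(YF)])
for h in Hc:
    s=np.arange(-120,-30,.5); v=np.array([g[tuple(np.round(proj('wrist',np.array([*(h+u*a),47.]),T8)).astype(int)[::-1])] for a in s])
    m=s[v<140]; print('window front edge rel. hole',m.max() if len(m) else None, 'n',len(m))
```

```text
[ 498.3 -158.9  169.1]
w pin [350.1  39.4  43.9  46.1] 0.82 [ 582.9 -246.5   80. ]
w pin [579.8  43.5  66.   46.5] 0.58 [ 485.5 -385.7   80. ]
w pin [470.3  38.6  53.8  43.6] 0.58 [ 534.5 -317.1   80. ]
w pin [444.2 103.3 311.1 206.6] 0.57 [ 506.8 -278.3   80. ]
expected [array([345.8,  45.3]), array([350. ,  36.6]), array([456.2,  47.1]), array([477.3,  39.2]), array([559.7,  51.5]), array([593.6,  45.5])]
s pin [324.8 248.7  11.7  18.2] 0.67
s pin [337.4 236.1   7.5  16.1] 0.6
s pin [310.1 269.8  14.   15.4] 0.47
expected [array([336.6, 238.9]), array([337.2, 230.2]), array([323.9, 256.1]), array([324.2, 247.2]), array([310. , 274.7]), array([310.1, 265.8])]
tape [array([334.3, 332.1,  40.6,  35.9])]
scissors [array([331.8, 172.4,  31.8,  33.2])]
screwdriver [array([369.8, 304.2,  62.2,  11.9])]
window front edge rel. hole -41.5 n 119
window front edge rel. hole -40.5 n 121
window front edge rel. hole -41.0 n 118
```

```bash
python3 -c "
from rig import r
print(r.finish_job())"
```

```text
the job is handed in; nothing more can be done
None
```

The job is handed in at about 78 s: all three pins went to the pin block first, then each bar was slid to its stop in its own clevis and locked with a seated pin, with none left over. The arm did not work near the tape, scissors or screwdriver.

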